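# Weigh grinding balls by difference and tip them into their cell

### The arm

A 6-joint arm with a two-finger parallel gripper is mounted at the origin on the work surface. World frame = base frame: x ahead of the robot, y to its left, z up, the work surface at z = 0. Lengths are in m, angles in rad, forces in N, time in s.
With the tool pointing down it reaches from about 0.35 to 0.775 m from the base axis. Payload 7.3 kg.
Tool frame: the origin (TCP) lies on the centre line of the jaws, within the pads' length; the fingertips stand 14 mm ahead of it and the grasp point (between the pads) lies 5 mm behind it; z points along the fingers, y is the direction in which the jaws open and shut (so a half turn about z gives the same grasp; the last joint's range is limited). The gripper opens to 92 mm and grips with 3 to 60 N. Pads are 19 mm wide; open, the fingers measure 130 mm over their backs; the gripper's body (75 mm by 190 mm) begins 47 mm behind the grasp point.
Start: joints at [-1.414, 0.342, 1.524, -0, 1.275, -0.146], TCP at [0.157, -0.501, 0.241] pointing down, gripper open.
Joint ranges: [-2.53, 2.53], [-0.77, 2.02], [0.04, 2.7], [-1, 4.14], [0.28, 2.66], [-3.11, 3.11]. Speed limits (rad/s): [2.57, 2.57, 3.14, 3.14, 3.14, 3.14].

### API

Orientations are given as [roll, pitch, yaw] about the fixed x, y, z axes, in that order (R = Rz(yaw) Ry(pitch) Rx(roll)).
In Python, from cell import telemetry, cams, robot gives the robot as it stands.
- The arm moves only by the tool servo_tool, never from a script. Its argument "targets" is text: rows parted by semicolons, each of 4 numbers parted by spaces: the shift along the tool's x, y, z in mm, then the turn about the tool's z in rad. In form: x y z yaw; .... A call has 1 to 20 rows; each row shifts and turns the pose as measured when the row begins, along the tool's axes as they then stand; what a row does not reach is not made up. A row lasts 1/8 s, in which the tool goes at most 62.5 mm and 10.7 degrees, less where a joint would pass 70% of its speed; a pose out of reach is approached as far as the arm can. A call with a gripper value outside its range is refused whole. "hand" is the opening, from 0 (shut) to 1 (fully open), set as the call begins (left out, the last holds). The fingers move at their own pace and stop on an object; "squeeze" is the grip in N (left out, the last holds). Time passes only in rows, so rows that do not move let the fingers close. It gives the time, the measured TCP pose, the force and the opening at its end, in the units of the state.
- telemetry.observe(): the state, without advancing time (a new reading comes with each control period).
- cams.read_camera(name): name is "side" or "top"; returns a dict with "color" (480x640x3 uint8, red, green, blue), "K" (3x3 intrinsics, pixels), "R" (3x3) and "t" (3): a world point X has camera coordinates R X + t. Camera axes: x right, y down, z forward; pixel columns grow to the right and rows downward; lengths in m; the calibration is good to about 2 mm. A picture is of the moment at which its call begins. There is no depth.
- robot.hand_in(): hands the job in, once; it reports no verdict.
Trained networks look in a picture, given as the dict that the camera call returned (one of the last four; its "shot" number tells which), for a name from the list of things; names that differ only in an ending like _2 or _b are one class to them, and where a whole thing is asked for, a point or a joint stands for the part that bears it (a point fixed in the world has none). Each returns a list of dicts, best first, with "score" (0 to 1); they miss things now and then, are a little off and sometimes report something else, mostly with a low value. They report only what shows in the picture. A call takes as long as a camera call. They do not tell look-alikes from the thing itself.
- cams.cut_out(picture, query): "region" (480x640 bool, what is visible of it) and "extent" ([centre column, centre row, width, height] in pixels, round what is visible of it).
The state is a dict: "time": time; "qpos": joint angles; "qvel": joint speeds; "joint_efforts": joint torques, N m; "tool_pos": TCP position; "tool_rot": TCP orientation; "contact_force": force on the tool from outside, world axes, zero at the start; "torque": the same for the moment, N m; "opening": finger opening in m.
Only numpy, scipy, OpenCV 4.12 (cv2) and the standard library are available. Lean on these libraries where they do the work, as an engineer would, in place of code of your own. Each camera call takes 0.05 s, during which the arm holds its last target.

### The job

Weigh the four grinding balls by difference: lift their boat out of its holder by the swinging bail, set it gently in the middle of the balance pan and let go so that it settles with the balls in it. Then take the boat by its tail handle, rest its lip lightly on the long wall of the tray cell that has the round pad on its floor while the balls are still in the boat, and tip all four balls into that cell. Put the empty boat back upright in the middle of the pan, let go, and leave everything else alone.

Things in the scene. Friction and masses are not known exactly. Their poses are not given: they have to be found in the camera images.
- boat: Aluminium pouring boat, a narrow trough on a 64 x 42 mm foot (x -45 to 19), loose, 0.14-0.22 kg. Origin: foot underside; +x to the open lip, z up. Trough 20 mm wide inside, 26 outside, side walls 25 (rear) to 38 mm (front) up. Its 3 mm floor rises 10 degrees to the lip: balls stay in until the lip is tipped down over 10 degrees; 35 empties it. The floor runs 7 mm past the walls and 22 mm past the foot.
- boat_lip (a point): Middle of the lip's upper edge: 40.8 mm ahead of and 21.0 mm above the boat's origin. Axes as the boat.
- tail: Tail handle, fixed on the boat: level bar 60 mm long (boat x -101 to -41 mm), 10 mm wide (across y), 16 mm high. Its origin is 69 mm behind and 28 mm above the boat's origin, at the bar's mid height. Axes as the boat.
- tail_grip (a point): Place to grip the tail, at mid height, 69 mm behind and 28 mm above the boat's origin.
- bail: Swinging bail: wire arch over the trough, hinged about the boat's y axis 46 mm above and 16.5 mm behind the boat's origin (its own origin), held upright by a weak spring (0.02 N m/rad). Hung from it the boat stays nearly level. Legs 37 mm apart.
- bail_grip (a point): Centre of the grip block at the top of the bail, 14 mm (x) by 26 mm (y) by 14 mm high, 44 mm above the hinge.
- ball0: Steel grinding ball, 14 mm, 11 g, lying in the boat in single file. Origin at its centre.
- ball1: Steel grinding ball, 14 mm, 11 g, lying in the boat in single file. Origin at its centre.
- ball2: Steel grinding ball, 14 mm, 11 g, lying in the boat in single file. Origin at its centre.
- ball3: Steel grinding ball, 14 mm, 11 g, lying in the boat in single file. Origin at its centre.
- holder: Fixed white plastic holder. Origin: underside, below the boat's origin at the start; axes as the boat's then. Base plate 4 mm thick, on which the boat stands; two upright walls 48 mm high, 16 mm apart, stand either side of the tail over x -104 to -44 mm and hide it: the boat comes out straight up.
- balance: Fixed balance housing 190 (x) x 150 (y) x 55 mm high, white. Origin: centre of its underside.
- pan: Round steel balance pan, 110 mm across, 5 mm thick, above the middle of the balance; sinks up to 6 mm on a spring of 1200 N/m. Origin: centre of its underside.
- pan_top (a point): Centre of the pan's upper face, 71 mm above the table when unloaded.
- tray: Fixed grey plastic tray 52 (x) x 234 (y) x 34 mm high with one row of five open cells along its y; walls and floor 4 mm. Origin: centre of its underside. Cells are at y = -92, -46, 0, 46, 92 mm (about 44 (x) x 42 (y) mm inside); the long walls' outer faces are at x = -26 and +26 mm.
- pad: Round white pad, 36 mm across, 3 mm thick, fixed on the floor of the wanted cell, in its middle. Origin: centre of its underside; axes as the tray. Other cells hold square pads (32 mm) or weights.
- weight1: Steel knob weight 22 mm across, 21 mm high, standing in another cell; leave alone. Origin: centre of its underside.
- weight2: Steel knob weight 22 mm across, 21 mm high, standing in another cell; leave alone. Origin: centre of its underside.
- ring0: Aluminium filter ring, 42 mm across, 12 mm high, bystander.
- ring1: Aluminium filter ring, 42 mm across, 12 mm high, bystander.
- ring2: Aluminium filter ring, 42 mm across, 12 mm high, bystander.
- petri: Closed clear filter dish, 63 mm across, 24 mm high, bystander.
- jar: Small jar, 44 mm across, 60 mm high, bystander.
- marker: Marker pen 130 x 12 x 12 mm, bystander.
There are look-alikes about, which are no part of the job. What is shaped like the balance but pink is not meant. Leave any yellow look-alike of the holder alone.

How it is judged:
By the outcome, as a careful person would: the job done as asked, in the order asked, and still so for the second after the job is handed in, with the robot touching nothing.
It also fails if it takes over 72 s, if anything falls off the work surface, if the arm or the gripper's body presses on something with over 40 N, if the wrist force passes 120 N, or if a joint passes its speed limit or range.

## Working session

There is one attempt and no reset: what is moved stays moved. The work goes in short steps, Python scripts to look and compute and a tool call to move; the robot and the scene stay as the last step left them, time stands still between calls to the robot, and variables do not carry over. Pictures are saved under pics/ and viewed, and the job is handed in when it is done.

Besides the shell and the picture viewer there is one more tool, called after "Call:" as name(argument=value, ...), one argument or row to a line, values as JSON. servo_tool: Moves the arm, as the interface text tells. Its arguments: {"type":"object","properties":{"targets":{"type":"string"},"hand":{"type":"number"},"squeeze":{"type":"number"}},"required":["targets"]}

```bash
mkdir -p pics; ls; cat > h.py <<'E'
import numpy as np, cv2
from cell import telemetry, cams, robot
def shot(name,fn=None):
    p=cams.read_camera(name)
    if fn: cv2.imwrite('pics/'+fn,p['color'][:,:,::-1])
    return p
def ray(p,u,v):
    K,R,t=map(np.array,(p['K'],p['R'],p['t']))
    d=R.T@np.linalg.solve(K,[u,v,1.]); c=-R.T@t
    return c,d
def atz(p,u,v,z):
    c,d=ray(p,u,v); return c+d*(z-c[2])/d[2]
def proj(p,X):
    K,R,t=map(np.array,(p['K'],p['R'],p['t']))
    X=np.atleast_2d(X); x=(R@X.T).T+t; x=(K@x.T).T
    return x[:,:2]/x[:,2:]
E
python3 - <<'E'
from h import *
a=shot('top','t0.png');b=shot('side','s0.png')
for n,p in(('top',a),('side',b)):
    print(n,np.round(p['K'],1).tolist(),'cam',np.round(-np.array(p['R']).T@p['t'],3))
    for q in ['boat','tail','bail','bail_grip','ball0','holder','balance','pan','tray','pad','weight1','boat_lip']:
        for r in cams.cut_out(p,q)[:4]:
            print(q,round(r['score'],2),np.round(r['extent']))
print(telemetry.observe())
E
```

```text
pics
top [[445.1, 0.0, 323.1], [0.0, 445.1, 237.3], [0.0, 0.0, 1.0]] cam [0.335 0.025 1.086]
boat 0.65 [184. 248.  32.  56.]
tail 0.58 [190. 264.   9.  25.]
bail 0.68 [177. 237.   8.   5.]
bail_grip 0.63 [175. 239.  15.  12.]
bail_grip 0.6 [242. 173.  11.  14.]
ball0 0.47 [309. 146.  19.  21.]
ball0 0.43 [417. 197.  14.  14.]
holder 0.87 [148. 344.  50.  72.]
holder 0.62 [187. 248.  42.  68.]
balance 0.93 [262. 314.  77.  91.]
balance 0.59 [324. 209.  80.  88.]
pan 0.9 [260. 319.  49.  46.]
pan 0.62 [326. 204.  49.  42.]
pan 0.41 [176. 238.  13.  13.]
tray 0.84 [452. 212. 100.  56.]
pad 0.63 [414. 198.  14.  16.]
weight1 0.63 [448. 215.  10.   4.]
weight1 0.6 [467. 223.  11.   9.]
boat_lip 0.68 [183. 246.  27.  61.]
side [[472.7, 0.0, 323.4], [0.0, 472.7, 238.3], [0.0, 0.0, 1.0]] cam [0.545 0.883 0.768]
boat 0.59 [337. 380.  75.  54.]
tail 0.66 [363. 374.  28.  11.]
bail 0.58 [332. 365.   4.  23.]
bail 0.3 [362. 372.  30.   9.]
bail_grip 0.75 [332. 368.   8.  27.]
bail_grip 0.18 [350. 221.  32.  26.]
ball0 0.58 [339. 380.  77.  56.]
ball0 0.55 [243. 344.  24.  20.]
ball0 0.26 [362. 3
[... 398 characters left out ...]
314.  31.  26.]
{'time': 1.3, 'qpos': array([-1.41401672e+00,  3.42002509e-01,  1.52411432e+00, -4.13704689e-06,
        1.27540971e+00, -1.46003350e-01]), 'qvel': array([-1.12216604e-04,  1.48471087e-03,  1.61155292e-03,  1.22664206e-05,
       -5.33637582e-04, -2.34196563e-03]), 'joint_efforts': array([ 2.36897740e-04, -4.31141639e+01, -2.44475520e+01,  7.20254146e-02,
        4.84718475e-02, -1.46823464e-05]), 'tool_pos': array([ 0.15656299, -0.50112029,  0.2407342 ]), 'tool_rot': array([3.14152782e+00, 1.35345596e-05, 3.02784161e-01]), 'contact_force': array([-0.33092515, -0.44614608, -0.26067925]), 'torque': array([ 0.04832015, -0.0332446 ,  0.04310062]), 'opening': 0.09182567682034931}
```

```bash
python3 - <<'E'
import cv2
t=cv2.imread('pics/t0.png');s=cv2.imread('pics/s0.png')
cv2.imwrite('pics/t0c.png',cv2.resize(t[120:420,100:500],(800,600),interpolation=cv2.INTER_CUBIC))
cv2.imwrite('pics/s0c.png',cv2.resize(s[150:480,180:600],(764,600),interpolation=cv2.INTER_CUBIC))
E
```

```text
(no output)
```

View pics/t0c.png

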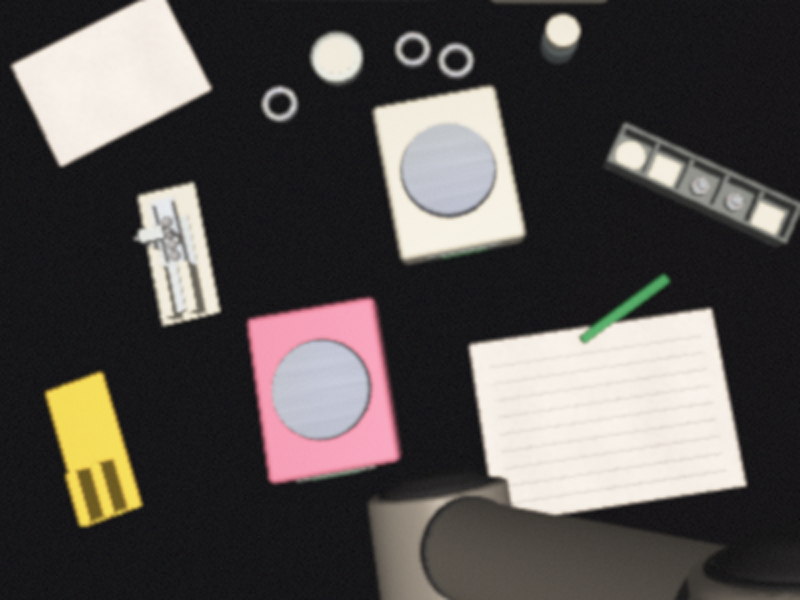

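View pics/s0c.png

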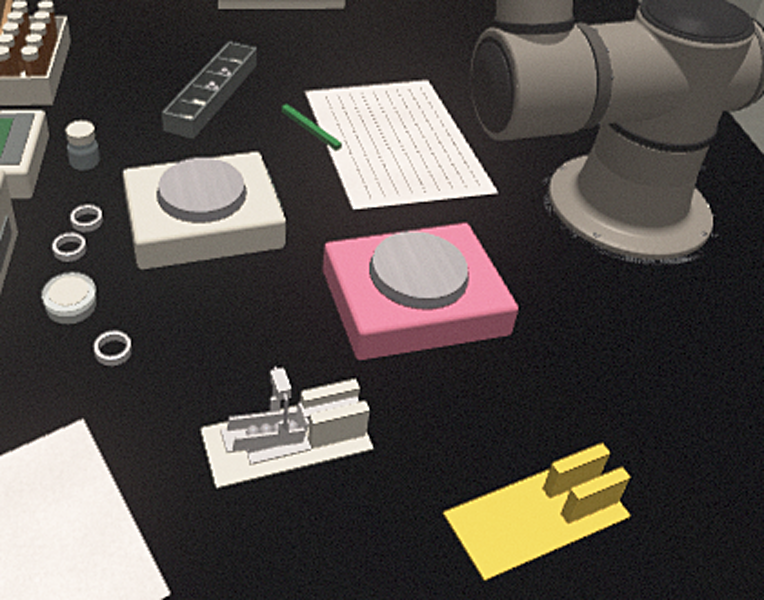

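View pics/t0.png

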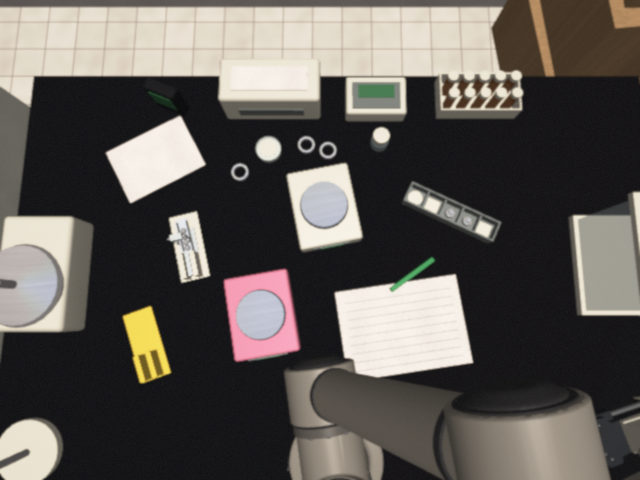

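```bash
python3 - <<'E'
import cv2
t=cv2.imread('pics/t0.png');s=cv2.imread('pics/s0.png')
def c(im,x,y,w,h,f,n): cv2.imwrite('pics/'+n,cv2.resize(im[y:y+h,x:x+w],None,fx=f,fy=f,interpolation=cv2.INTER_CUBIC))
c(t,155,200,70,90,6.5,'tb.png');c(s,280,340,120,90,6.5,'sb.png');c(t,395,175,110,75,7,'tt.png');c(s,260,165,70,70,8,'st.png')
E
```

```text
(no output)
```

View pics/tb.png

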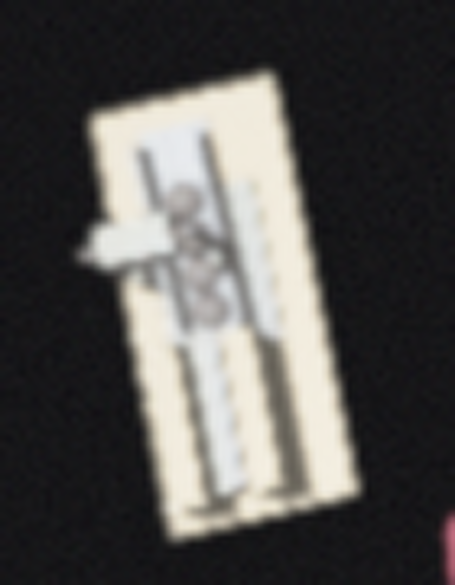

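View pics/sb.png

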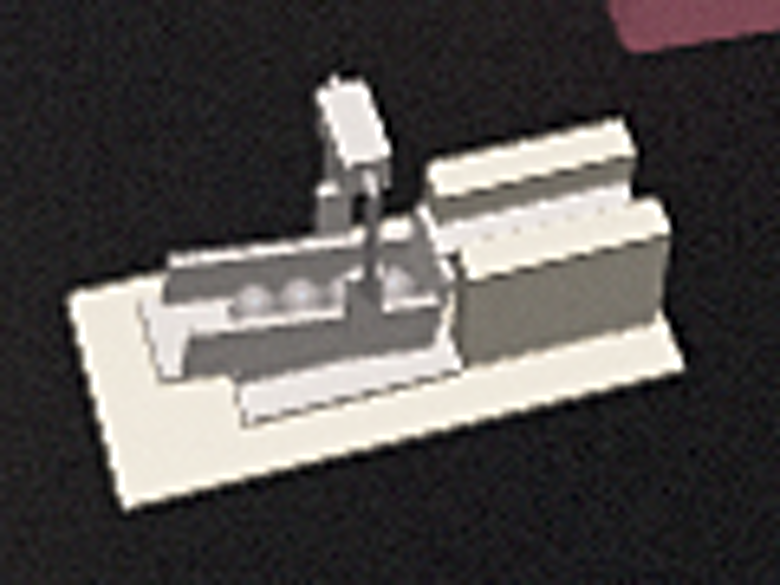

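View pics/tt.png

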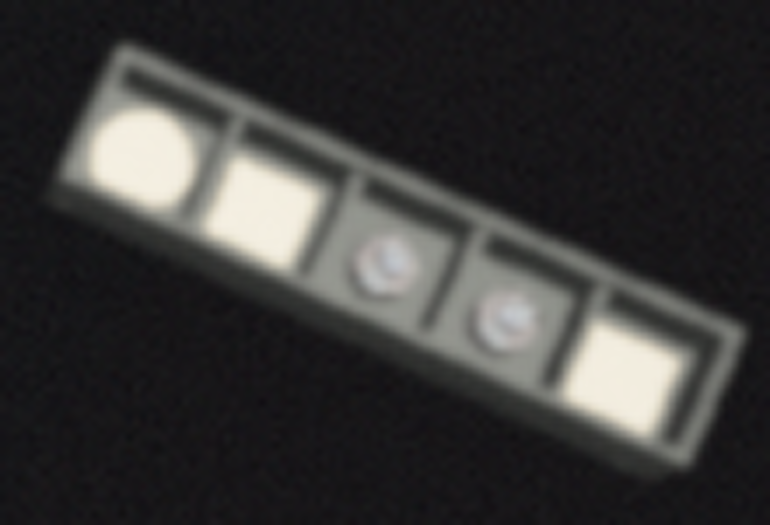

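View pics/st.png

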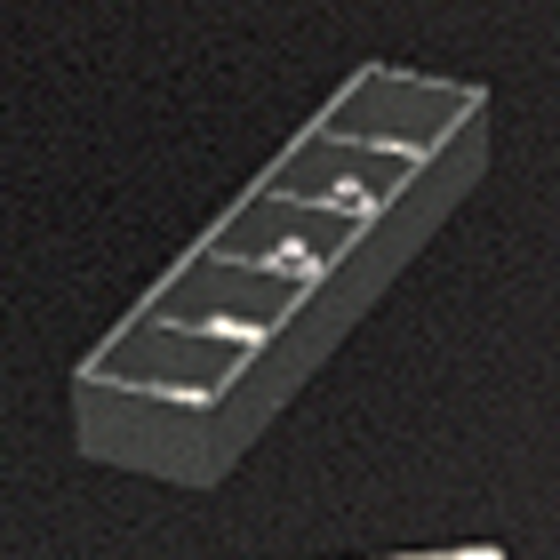

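```bash
cat > fit.py <<'E'
from h import *
from scipy.optimize import least_squares
import pickle
def fit(obs,x0,z):
    def X(p,L):
        c,s=np.cos(p[2]),np.sin(p[2]); L=np.array(L,float)
        return np.c_[p[0]+c*L[:,0]-s*L[:,1],p[1]+s*L[:,0]+c*L[:,1],z+L[:,2]]
    def res(p): return np.concatenate([(proj(pic,X(p,[o[0] for o in ob]))-np.array([o[1] for o in ob])).ravel() for pic,ob in obs])
    r=least_squares(res,x0,loss='soft_l1'); return r.x,res(r.x).reshape(-1,2).round(1)
E
python3 - <<'E'
from fit import *
a=shot('top');b=shot('side')
pickle.dump((a,b),open('p0.pkl','wb'))
T=lambda u,v:(155+u/6.5,200+v/6.5); S=lambda u,v:(280+u/6.5,340+v/6.5)
top=[((.034,.013,.038),T(143,150)),((.034,-.013,.038),T(205,133)),((-.0165,0,.097),T(133,243))]
side=[((.019,.021,0),S(243,425)),((.034,.013,.038),S(190,335)),((.034,-.013,.038),S(168,258)),((-.0165,0,.097),S(353,124)),((.0408,-.013,.021),S(140,303))]
for o in ([(a,top)],[(b,side)],[(a,top),(b,side)]):
    r,e=fit(o,[.33,.36,0.],.004); print('boat',r.round(4),e.tolist())
for z in(.004,.094): print(atz(a,175.5,237.4,z))
# holder corners z=4mm
hc=[(168.8,217.2),(197.3,211.1),(210.4,275.7),(181.5,283.1)]
H=[atz(a,*p,.004) for p in hc];print(np.round(H,4).tolist())
H=[atz(b,*p,.004) for p in [(290.5,385.7),(298.8,418.5),(385.4,396.6)]];print('side',np.round(H,4).tolist())
T=lambda u,v:(395+u/7,175+v/7); S=lambda u,v:(260+u/8,165+v/8)
for y in(1,):
    top=[((.026,.117,.034),T(120,43)),((-.026,.117,.034),T(62,187)),((.026,-.117,.034),T(745,330)),((-.026,-.117,.034),T(690,468))]
    side=[((.026,.117,.034),S(80,375)),((-.026,.117,.034),S(210,403)),((.026,-.117,.034),S(370,65)),((-.026,-.117,.034),S(485,90))]
    for o in ([(a,top)],[(b,side)],[(a,top),(b,side)]):
        r,e=fit(o,[.4,-.28,-.4],0); print('tray',r.round(4),e.tolist())
E
```

```text
boat [0.5138 0.3639 0.1679] [[-0.8, -0.8], [0.4, 0.1], [0.3, 0.6]]
boat [0.5163 0.3675 0.2377] [[0.5, 0.6], [-0.6, 0.2], [-0.7, -0.0], [0.5, -0.3], [0.1, -0.5]]
boat [0.5157 0.3666 0.2323] [[-2.8, -1.0], [-1.6, -0.8], [-0.4, -0.4], [0.8, 0.1], [-0.3, -0.3], [-0.3, -0.5], [0.9, -0.7], [0.5, -1.0]]
[0.51480798 0.39496952 0.004     ]
[0.49989419 0.36419323 0.094     ]
[[0.5658, 0.4145, 0.004], [0.5813, 0.3442, 0.004], [0.4204, 0.3046, 0.004], [0.4024, 0.3741, 0.004]]
side [[0.5804, 0.3483, 0.004], [0.5642, 0.4163, 0.004], [0.4048, 0.3761, 0.004]]
tray [ 0.5733 -0.282  -0.4412] [[0.1, 1.0], [-0.2, -0.8], [0.2, 0.2], [-0.0, -0.2]]
tray [ 0.5751 -0.2808 -0.4406] [[-0.5, -0.2], [0.3, 0.8], [-0.4, -0.6], [0.6, -0.2]]
tray [ 0.5742 -0.2819 -0.443 ] [[0.0, 0.6], [-0.2, -1.2], [0.1, -0.1], [-0.2, -0.5], [-0.2, -0.5], [0.6, 0.6], [-0.0, -0.7], [1.0, -0.3]]
```

```bash
python3 - <<'E'
from fit import *
a,b=pickle.load(open('p0.pkl','rb'))
t=cv2.imread('pics/t0.png');s=cv2.imread('pics/s0.png')
def c(im,x,y,w,h,f,n): cv2.imwrite('pics/'+n,cv2.resize(im[y:y+h,x:x+w],None,fx=f,fy=f,interpolation=cv2.INTER_CUBIC))
c(t,275,155,100,105,5.5,'tp.png');c(s,235,220,110,90,6.5,'sp.png')
# project pan circle fits to mask outline
P=shot('top');Q=shot('side')
for p in(P,Q):
    for r in cams.cut_out(p,'pan')[:3]:
        m=r['region'].astype(np.uint8)
        cs,_=cv2.findContours(m,0,1); k=max(cs,key=cv2.contourArea)
        if len(k)<5: continue
        e=cv2.fitEllipse(k); print(r['score'],e,atz(p,*e[0],.071),atz(p,*e[0],.068))
E
```

```text
0.58 ((260.0797424316406, 314.42578125), (46.06979751586914, 48.386165618896484), 60.16130447387695) [0.32812656 0.17171622 0.071     ] [0.32810498 0.17215022 0.068     ]
0.57 ((324.27838134765625, 203.43975830078125), (44.2455940246582, 46.199790954589844), 95.42790985107422) [0.584419   0.02747563 0.071     ] [0.58515457 0.02748351 0.068     ]
0.84 ((410.3187255859375, 295.9638977050781), (36.69134521484375, 51.42153549194336), 102.20935821533203) [0.33224332 0.18297862 0.071     ] [0.33132841 0.17996401 0.068     ]
0.82 ((289.9468078613281, 252.36758422851562), (29.536527633666992, 46.239540100097656), 87.53068542480469) [0.58659321 0.03497379 0.071     ] [0.58677297 0.0313222  0.068     ]
```

View pics/tp.png

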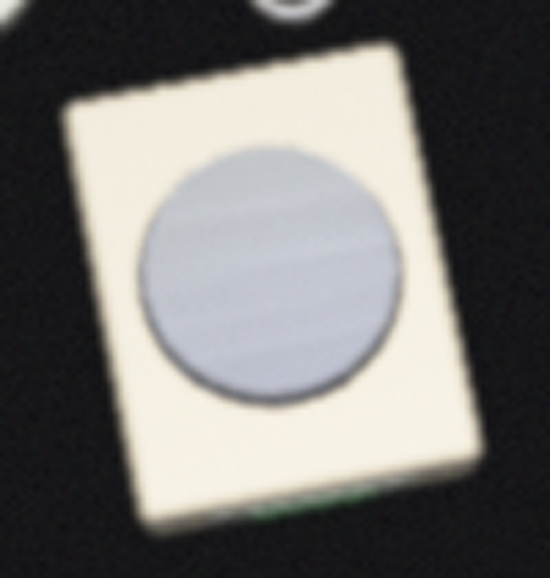

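View pics/sp.png

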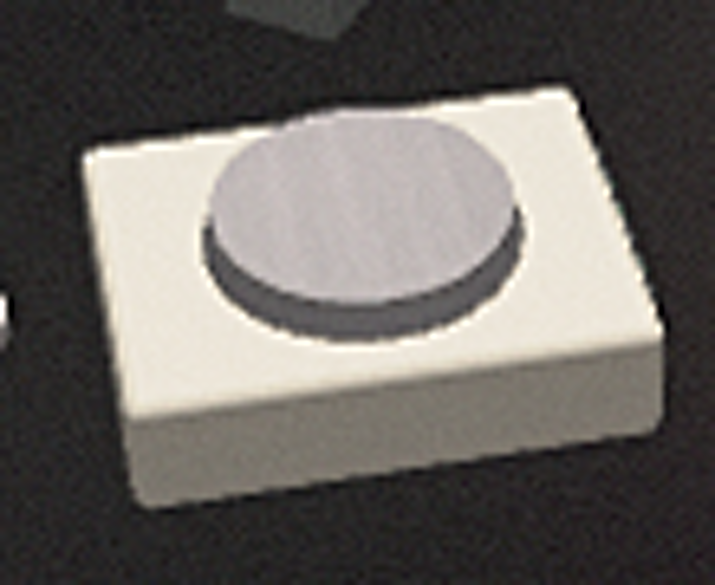

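```bash
python3 - <<'E'
from fit import *
a,b=pickle.load(open('p0.pkl','rb'))
print(atz(a,324.3,204.5,.071),atz(b,290.9,251.4,.071),atz(a,415,197.5,.007))
# pad: crop (143,160)/7
print(atz(a,395+143/7,175+160/7,.007))
o=telemetry.observe();print(o['time'],o['tool_pos'])
E
```

```text
[0.58187061 0.02742332 0.071     ] [0.58446319 0.0314746  0.071     ] [ 0.61527833 -0.1984817   0.007     ]
[ 0.61436221 -0.19951873  0.007     ]
1.6 [ 0.15659109 -0.50112206  0.24072416]
```

```bash
cat >> h.py <<'E'
def go(x,y,z,yaw=None):
    o=telemetry.observe(); p=o['tool_pos']; ps=o['tool_rot'][2]
    d=np.array([x,y,z])-p; c,s=np.cos(ps),np.sin(ps)
    m=[c*d[0]+s*d[1], s*d[0]-c*d[1], -d[2]]
    t=0 if yaw is None else -((yaw-ps+np.pi)%(2*np.pi)-np.pi)
    print('t',round(o['time'],2),'pos',p.round(4),'rot',o['tool_rot'].round(4),'tool delta mm',(np.array(m)*1000).round(1),'turn',round(t,4),'F',o['contact_force'].round(2),'q',o['qpos'].round(2),'open',round(o['opening'],4))
E
```

Call:
servo_tool(
  targets="46 -33 0 0;46 -33 0 0;46 -33 0 0;46 -33 0 0;46 -33 0 0;46 -33 0 0;46 -33 0 0;46 -33 0 0;46 -33 0 0;46 -33 0 0",
  hand=1,
)

```text
time: 2.85
tool_pos: [0.5073, -0.0397, 0.2415]
tool_rot: [3.135, -0.004, 0.294]
contact_force: [-0.2, -0.5, 0.2]
opening: 0.0921
```

Call:
servo_tool(
  targets="15 -55 0 0;15 -55 0 0;15 -55 0 0;15 -55 0 0;15 -55 0 0;15 -55 0 0;15 -55 0 0;0 0 0 -0.18;0 0 0 -0.18;0 0 0 -0.18;0 0 0 -0.18;0 0 0 -0.18;0 0 0 -0.18;0 0 0 -0.18;0 0 0 -0.18;0 0 0 -0.07;0 0 0 0",
)

```text
time: 4.97
tool_pos: [0.4951, 0.3779, 0.2367]
tool_rot: [3.138, 0.007, 1.86]
contact_force: [-0.5, -0.3, 0.8]
opening: 0.0922
```

```bash
python3 - <<'E'
from h import *
go(.4999,.3637,.200,1.806)
E
```

```text
t 4.97 pos [0.4951 0.3779 0.2367] rot [3.1379 0.0069 1.86  ] tool delta mm [-15.    0.6  36.7] turn 0.054 F [-0.49 -0.28  0.83] q [ 0.53  0.53  1.24 -0.01  1.37  0.24] open 0.0922
```

Call:
servo_tool(
  targets="-8 0 20 0.054;-7 0 30 0;0 0 30 0;0 0 0 0",
)

```text
time: 5.48
tool_pos: [0.5, 0.3629, 0.1555]
tool_rot: [3.136, 0.006, 1.797]
contact_force: [-0.5, -0.6, 0.3]
opening: 0.0916
```

```bash
python3 - <<'E'
from h import *
go(.4999,.3637,.0895,1.806)
b=shot('side')
cv2.imwrite('pics/s1.png',cv2.resize(b['color'][300:430,260:420,::-1],None,fx=5,fy=4.6,interpolation=2))
E
```

```text
t 5.47 pos [0.5    0.3629 0.1555] rot [3.1357 0.0061 1.7973] tool delta mm [ 0.8  0.1 66. ] turn -0.0087 F [-0.54 -0.56  0.32] q [ 0.51  0.58  1.38 -0.01  1.18  0.28] open 0.0916
```

View pics/s1.png

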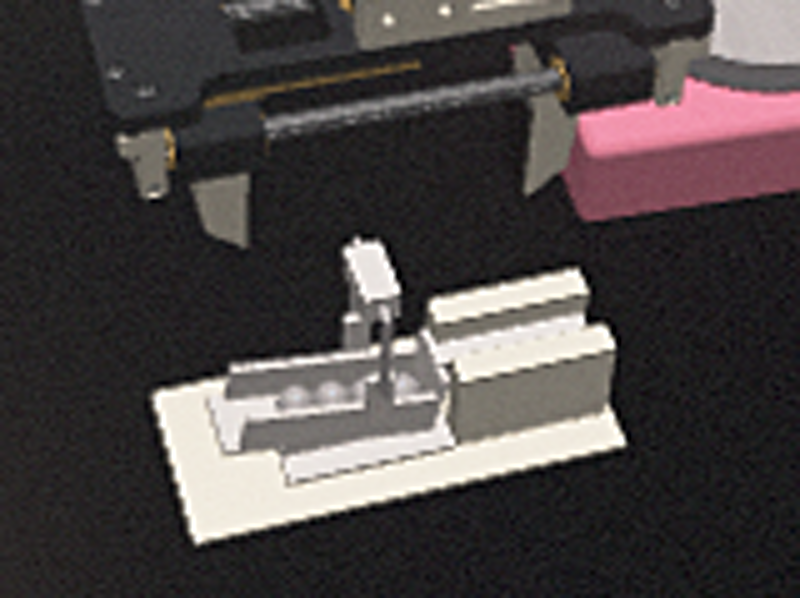

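Call:
servo_tool(
  targets="0 0 25 0;0 0 25 0;0 0 14 0;0 0 2 0;0 0 0 0",
  hand=0.4,
)

```text
time: 6.15
tool_pos: [0.506, 0.3663, 0.098]
tool_rot: [3.119, 0.001, 1.795]
contact_force: [0.0, 0.4, 0.9]
opening: 0.0468
```

```bash
python3 - <<'E'
from h import *
go(.4999,.3637,.0895,1.806)
b=shot('side')
cv2.imwrite('pics/s2.png',cv2.resize(b['color'][300:430,260:420,::-1],None,fx=5,fy=4.6,interpolation=2))
E
```

```text
t 6.15 pos [0.506  0.3663 0.098 ] rot [3.1191e+00 1.2000e-03 1.7954e+00] tool delta mm [-1.2 -6.5  8.5] turn -0.0106 F [0.   0.38 0.86] q [ 0.51  0.65  1.43 -0.01  1.04  0.29] open 0.0468
```

View pics/s2.png

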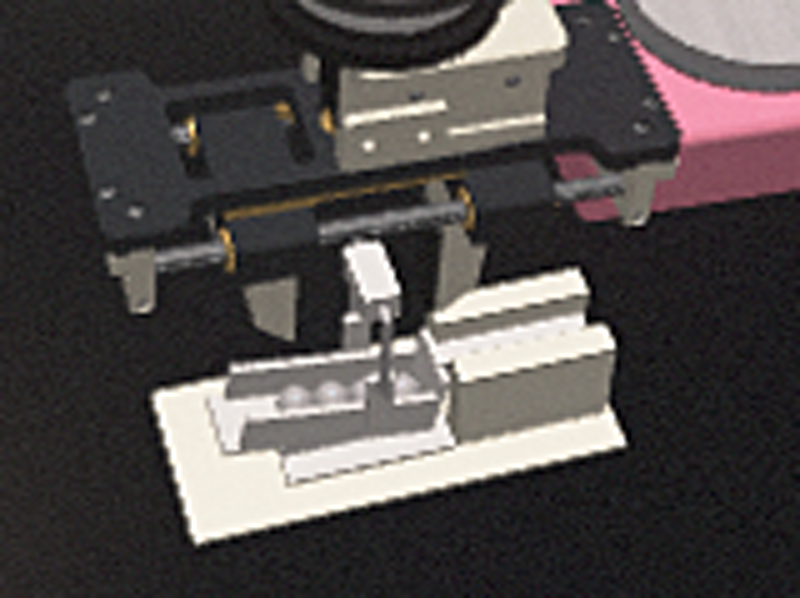

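Call:
servo_tool(
  targets="-0.5 -3.5 4 -0.01;-0.5 -3 4 0;0 0 0 0",
)

```text
time: 6.58
tool_pos: [0.5001, 0.364, 0.0908]
tool_rot: [3.117, 0.001, 1.806]
contact_force: [0.3, 0.3, 0.8]
opening: 0.0364
```

```bash
python3 - <<'E'
from h import *
go(.4999,.3637,.0895,1.806)
E
```

```text
t 6.58 pos [0.5001 0.364  0.0908] rot [3.1169e+00 8.0000e-04 1.8062e+00] tool delta mm [-0.2 -0.3  1.3] turn 0.0002 F [0.28 0.26 0.8 ] q [ 0.51  0.64  1.46 -0.01  1.01  0.28] open 0.0364
```

Close on the grip block, then lift gently.

Call:
servo_tool(
  targets="0 0 1 0;0 0 0 0;0 0 0 0;0 0 0 0;0 0 0 0",
  hand=0,
  squeeze=25,
)

```text
time: 7.2
tool_pos: [0.5004, 0.3641, 0.0899]
tool_rot: [3.117, 0.001, 1.806]
contact_force: [0.1, 0.3, -0.2]
opening: 0.0141
```

Call:
servo_tool(
  targets="0 0 -2 0;0 0 -4 0;0 0 -6 0;0 0 -6 0;0 0 0 0",
)

```text
time: 7.82
tool_pos: [0.4996, 0.3638, 0.1088]
tool_rot: [3.118, 0.001, 1.806]
contact_force: [0.0, 1.3, -1.9]
opening: 0.0138
```

```bash
python3 - <<'E'
from h import *
go(.4999,.3637,.18,1.806)
b=shot('side')
cv2.imwrite('pics/s3.png',cv2.resize(b['color'][300:430,260:420,::-1],None,fx=5,fy=4.6,interpolation=2))
E
```

```text
t 7.83 pos [0.4996 0.3638 0.1088] rot [3.1176e+00 1.0000e-03 1.8061e+00] tool delta mm [ -0.2   0.3 -71.2] turn 0.0001 F [ 0.02  1.31 -1.89] q [ 0.51  0.62  1.44 -0.01  1.05  0.28] open 0.0138
```

View pics/s3.png

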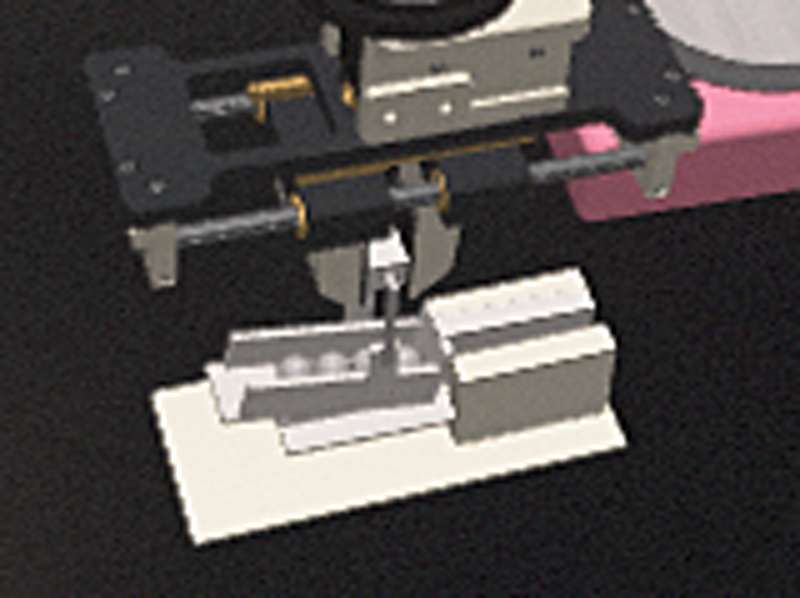

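Call:
servo_tool(
  targets="0 0 -5 0;0 0 -10 0;0 0 -15 0;0 0 -18 0;0 0 -18 0;0 0 -14 0;0 0 -9 0;0 0 -4 0;0 0 0 0",
)

```text
time: 9.0
tool_pos: [0.4972, 0.3634, 0.2089]
tool_rot: [3.116, 0.001, 1.806]
contact_force: [-0.5, -0.7, -2.2]
opening: 0.0135
```

```bash
python3 - <<'E'
from h import *
go(.574,.0333,.2,1.129)
E
```

```text
t 9.0 pos [0.4972 0.3634 0.2089] rot [3.1162e+00 6.0000e-04 1.8061e+00] tool delta mm [-338.9   -2.3    8.9] turn 0.6771 F [-0.5  -0.66 -2.18] q [ 0.51  0.52  1.33 -0.01  1.27  0.28] open 0.0135
```

Call:
servo_tool(
  targets="-4 0 0 0;-9 0 0 0;-14 0 0 0;-19 0 0 0;-24 0 0 0;-27 0 0 0;-27 0 0 0;-27 0 0 0;-27 0 0 0;-27 0 0 0;-27 0 0 0;-27 0 0 0;-24 0 0 0;-19 0 0 0;-14 0 0 0;-9 0 0 0;-5 0 0 0;0 0 0 0",
)

```text
time: 11.25
tool_pos: [0.5751, 0.0154, 0.2084]
tool_rot: [3.12, 0.004, 1.798]
contact_force: [0.1, -0.2, -1.7]
opening: 0.0139
```

Call:
servo_tool(
  targets="0 0 0 0.03;0 0 0 0.06;0 0 0 0.09;0 0 0 0.1;0 0 0 0.1;0 0 0 0.1;0 0 0 0.09;0 0 0 0.06;0 0 0 0.04;0 0 0 0.01;0 0 0 0",
)

```text
time: 12.62
tool_pos: [0.574, 0.0224, 0.2084]
tool_rot: [3.124, -0.012, 1.093]
contact_force: [0.4, -0.7, -2.3]
opening: 0.0136
```

```bash
python3 - <<'E'
from h import *
go(.574,.0333,.18,1.129)
b=shot('side')
cv2.imwrite('pics/s4.png',cv2.resize(b['color'][150:310,200:400,::-1],None,fx=4,fy=3.7,interpolation=2))
b=shot('top')
cv2.imwrite('pics/t4.png',cv2.resize(b['color'][130:270,240:400,::-1],None,fx=5,fy=4.2,interpolation=2))
E
```

```text
t 12.62 pos [0.574  0.0224 0.2084] rot [ 3.1237 -0.0125  1.0934] tool delta mm [ 9.7 -5.  28.4] turn -0.0356 F [ 0.41 -0.72 -2.31] q [-0.1   0.45  1.45  0.01  1.22  0.38] open 0.0136
```

View pics/s4.png

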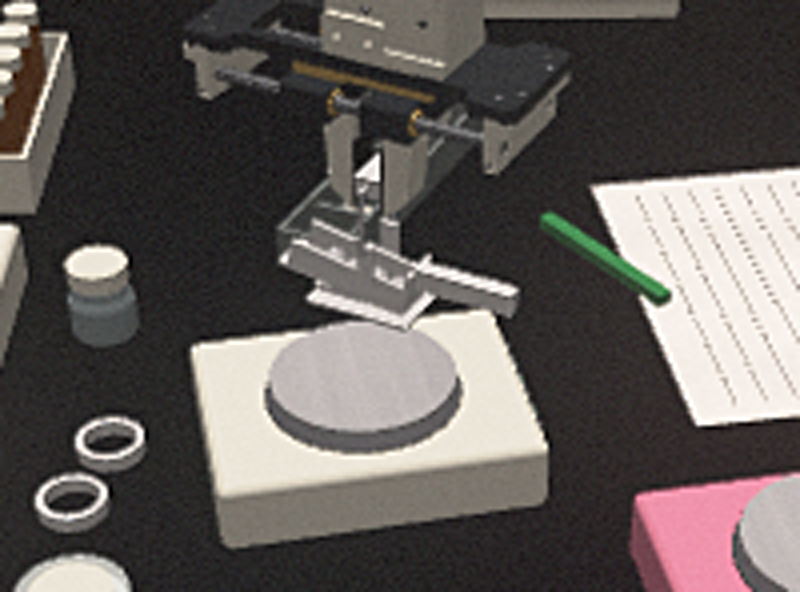

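View pics/t4.png

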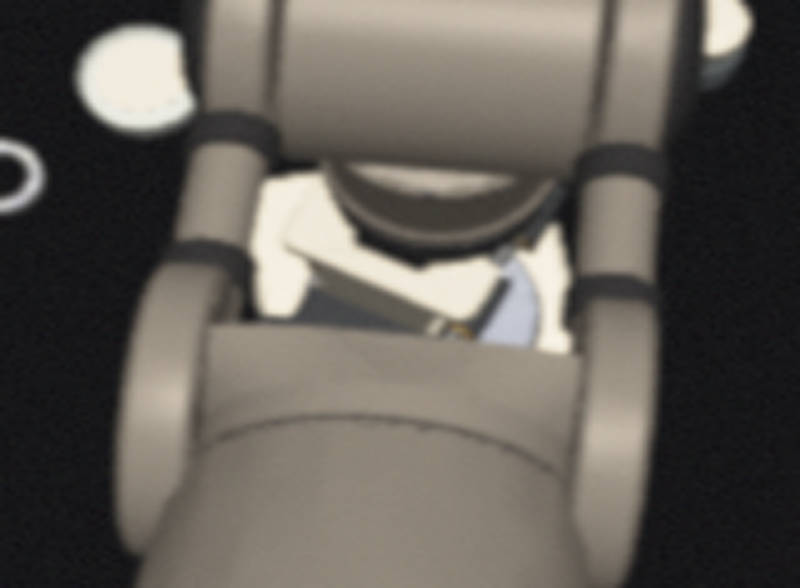

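Call:
servo_tool(
  targets="3 -1.5 3 -0.02;5 -2.5 6 -0.015;2 -1 8 0;0 0 8 0;0 0 7 0;0 0 4 0;0 0 2 0;0 0 0 0",
)

```text
time: 13.72
tool_pos: [0.5745, 0.0343, 0.167]
tool_rot: [3.125, -0.011, 1.131]
contact_force: [-0.4, 0.4, -2.5]
opening: 0.0138
```

```bash
python3 - <<'E'
from h import *
go(.574,.0333,.158,1.129)
b=shot('side')
cv2.imwrite('pics/s5.png',cv2.resize(b['color'][150:310,200:400,::-1],None,fx=4,fy=3.7,interpolation=2))
E
```

```text
t 13.72 pos [0.5745 0.0343 0.167 ] rot [ 3.1246 -0.0112  1.1312] tool delta mm [-1.2 -0.   9. ] turn 0.0022 F [-0.39  0.41 -2.52] q [-0.08  0.49  1.51  0.    1.13  0.36] open 0.0138
```

View pics/s5.png

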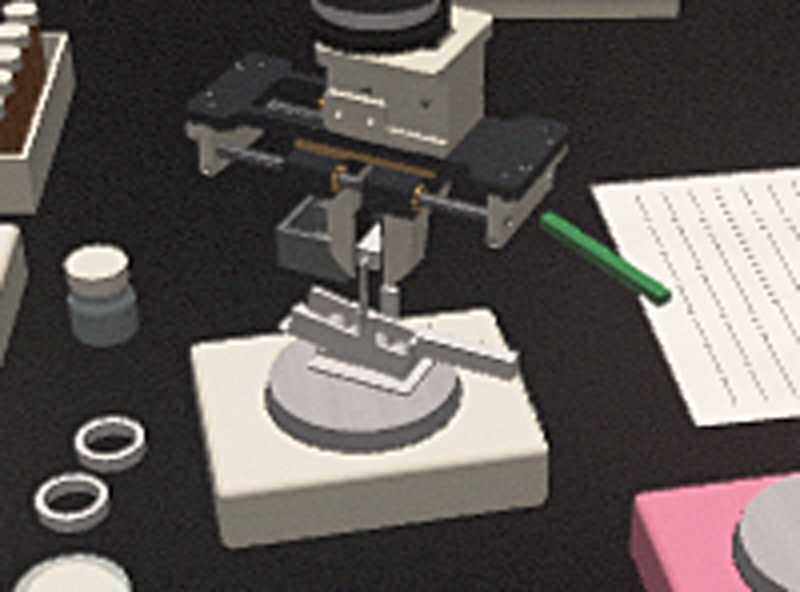

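Call:
servo_tool(
  targets="-1 0 2 0;0 0 2 0;0 0 2 0;0 0 2 0;0 0 1 0;0 0 0 0",
)

```text
time: 14.52
tool_pos: [0.5746, 0.0333, 0.158]
tool_rot: [3.123, -0.012, 1.131]
contact_force: [-0.2, -0.4, -1.7]
opening: 0.0139
```

Call:
servo_tool(
  targets="0 0 1 0;0 0 1 0;0 0 0 0",
)

```text
time: 14.9
tool_pos: [0.5749, 0.0333, 0.1563]
tool_rot: [3.122, -0.012, 1.131]
contact_force: [-1.0, -0.1, -1.4]
opening: 0.0139
```

Call:
servo_tool(
  targets="0 0 1 0;0 0 1 0;0 0 0 0",
)

```text
time: 15.28
tool_pos: [0.5751, 0.0334, 0.1547]
tool_rot: [3.122, -0.012, 1.131]
contact_force: [-0.4, 0.0, -0.2]
opening: 0.0138
```

```bash
python3 - <<'E'
from h import *
go(.574,.0333,.158,1.129)
b=shot('side')
cv2.imwrite('pics/s6.png',cv2.resize(b['color'][190:270,260:360,::-1],None,fx=8,fy=7.4,interpolation=2))
E
```

```text
t 15.28 pos [0.5751 0.0334 0.1547] rot [ 3.122  -0.0123  1.1312] tool delta mm [-0.6 -0.9 -3.3] turn 0.0022 F [-0.38  0.05 -0.17] q [-0.08  0.5   1.52  0.01  1.09  0.36] open 0.0138
```

View pics/s6.png

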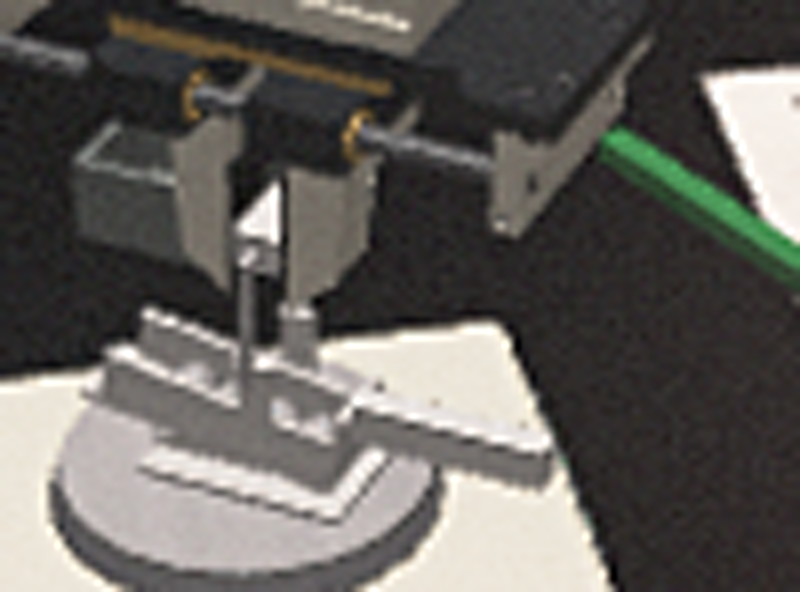

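Call:
servo_tool(
  targets="0 0 0 0;0 0 0 0;0 0 0 0;0 0 0 0",
  hand=0.4,
)

```text
time: 15.82
tool_pos: [0.5755, 0.0333, 0.1549]
tool_rot: [3.121, -0.013, 1.131]
contact_force: [1.0, -0.6, -0.2]
opening: 0.0365
```

Call:
servo_tool(
  targets="0 0 -6 0;0 0 -14 0;0 0 -20 0;0 0 -20 0;0 0 -20 0;0 0 -15 0;0 0 0 0",
)

```text
time: 16.7
tool_pos: [0.5738, 0.033, 0.2589]
tool_rot: [3.116, -0.015, 1.131]
contact_force: [-0.2, 0.2, -0.7]
opening: 0.0367
```

```bash
python3 - <<'E'
from h import *
go(.574,.0333,.158,1.129)
b=shot('side')
cv2.imwrite('pics/s7.png',cv2.resize(b['color'][190:270,260:360,::-1],None,fx=8,fy=7.4,interpolation=2))
E
```

```text
t 16.7 pos [0.5738 0.033  0.2589] rot [ 3.1157 -0.0146  1.1313] tool delta mm [4.000e-01 1.000e-01 1.009e+02] turn 0.0023 F [-0.22  0.2  -0.71] q [-0.08  0.4   1.38  0.    1.33  0.36] open 0.0367
```

View pics/s7.png

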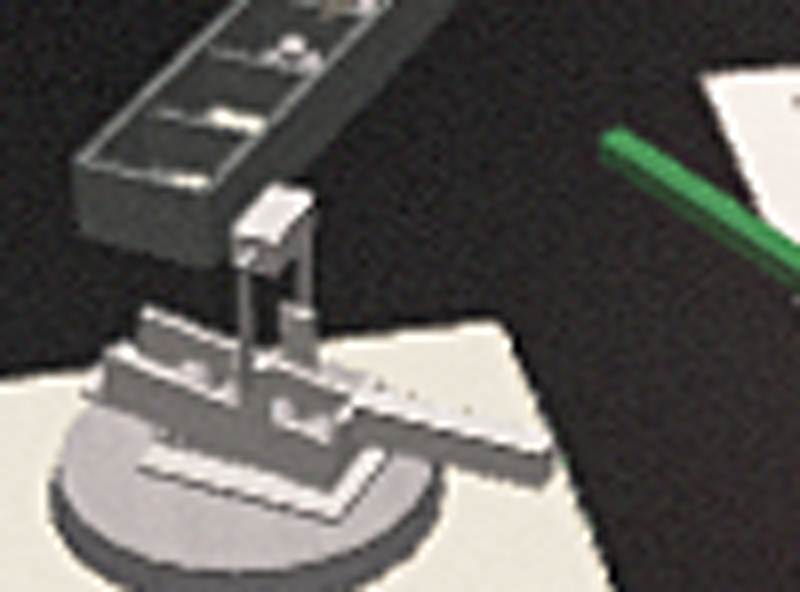

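```bash
python3 - <<'E'
from fit import *
a,b=pickle.load(open('p0.pkl','rb'))
S=lambda u,v:(260+u/8,190+v/7.4)
side=[((.034,.013,.038),S(110,350)),((.034,-.013,.038),S(148,309)),((.019,.021,0),S(140,470)),((-.045,.021,0),S(335,522)),((-.101,.005,.036),S(548,452)),((-.101,-.005,.036),S(553,434)),((-.0165,0,.097),S(273,213))]
for z in(.067,.069,.071):
    r,e=fit([(b,side)],[.58,.03,-.44],z); print('boat',r.round(4),e.tolist())
    c,s=np.cos(r[2]),np.sin(r[2]); print('tail75',r[0]-.075*c,r[1]-.075*s,'foot c',r[0]-.013*c,r[1]-.013*s)
E
```

```text
boat [ 0.589   0.0235 -0.449 ] [[-1.0, -0.2], [-0.4, -0.8], [0.2, 0.1], [0.6, 0.6], [-0.4, 0.2], [0.7, 0.1], [0.2, -0.3]]
tail75 0.5214362843748442 0.05606936584122761 foot c 0.5772902249395866 0.0291558502144979
boat [ 0.5889  0.026  -0.4501] [[-1.1, -0.2], [-0.4, -0.9], [0.1, 0.1], [0.6, 0.6], [-0.3, 0.3], [0.8, 0.1], [0.2, -0.4]]
tail75 0.5213865463070217 0.058626543238838355 foot c 0.5772119620064087 0.03165390966347838
boat [ 0.5888  0.0285 -0.4512] [[-1.1, -0.3], [-0.5, -0.9], [0.0, 0.1], [0.6, 0.7], [-0.3, 0.3], [0.9, 0.2], [0.2, -0.5]]
tail75 0.5213385379528459 0.061182581327137595 foot c 0.577134114742477 0.03414827699518954
```

Call:
servo_tool(
  targets="0 0 0 -0.18;0 0 0 -0.18;0 0 0 -0.18;0 0 0 -0.18;0 0 0 -0.18;0 0 0 -0.18;0 0 0 -0.18;0 0 0 -0.18;0 0 0 -0.1;0 0 0 0",
  hand=0.6,
)

```text
time: 18.0
tool_pos: [0.5697, 0.0333, 0.2508]
tool_rot: [3.133, 0.012, 2.721]
contact_force: [0.6, 0.2, 0.2]
opening: 0.0548
```

```bash
python3 - <<'E'
from h import *
go(.522,.0588,.15,2.6936)
E
```

```text
t 18.0 pos [0.5697 0.0333 0.2508] rot [3.1327 0.0116 2.7212] tool delta mm [ 53.9   3.8 100.8] turn 0.0276 F [0.58 0.2  0.16] q [-0.08  0.41  1.39  0.    1.33 -1.23] open 0.0548
```

Call:
servo_tool(
  targets="14 1 0 0.027;14 1 0 0;14 1 0 0;11 1 0 0;0 0 20 0;0 0 20 0;0 0 20 0;0 0 20 0;0 0 10 0;0 0 0 0",
)

```text
time: 19.25
tool_pos: [0.5209, 0.063, 0.1584]
tool_rot: [3.131, 0.013, 2.689]
contact_force: [-0.5, 0.2, 0.6]
opening: 0.0553
```

```bash
python3 - <<'E'
from h import *
go(.522,.0588,.092,2.6936)
b=shot('side')
cv2.imwrite('pics/s8.png',cv2.resize(b['color'][180:270,260:380,::-1],None,fx=6.6,fy=6.6,interpolation=2))
E
```

```text
t 19.25 pos [0.5209 0.063  0.1584] rot [3.1314 0.0132 2.689 ] tool delta mm [-2.9 -3.2 66.4] turn -0.0046 F [-0.5   0.24  0.56] q [-0.03  0.41  1.66  0.    1.05 -1.15] open 0.0553
```

View pics/s8.png

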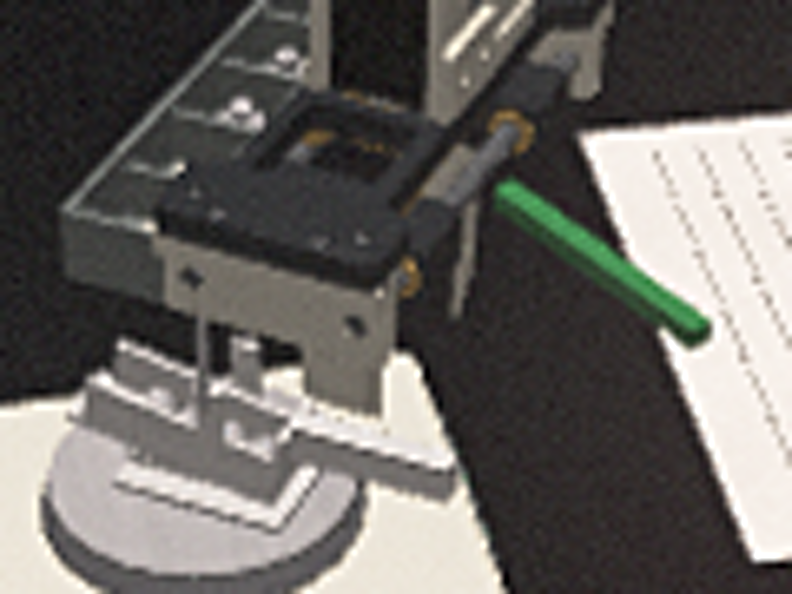

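Call:
servo_tool(
  targets="-1 -2 10 0;0 -1.5 12 0;0 0 10 0;0 0 8 0;0 0 0 0",
)

```text
time: 19.92
tool_pos: [0.5218, 0.0591, 0.1171]
tool_rot: [3.13, 0.016, 2.689]
contact_force: [-0.1, 1.1, -0.9]
opening: 0.0551
```

```bash
python3 - <<'E'
from h import *
go(.522,.0588,.092,2.6936)
b=shot('side')
cv2.imwrite('pics/s9.png',cv2.resize(b['color'][180:270,260:380,::-1],None,fx=6.6,fy=6.6,interpolation=2))
E
```

```text
t 19.93 pos [0.5218 0.0591 0.1171] rot [3.1302 0.0158 2.6887] tool delta mm [-0.3 -0.2 25.1] turn -0.0049 F [-0.11  1.09 -0.91] q [-0.04  0.47  1.71  0.    0.95 -1.16] open 0.0551
```

View pics/s9.png

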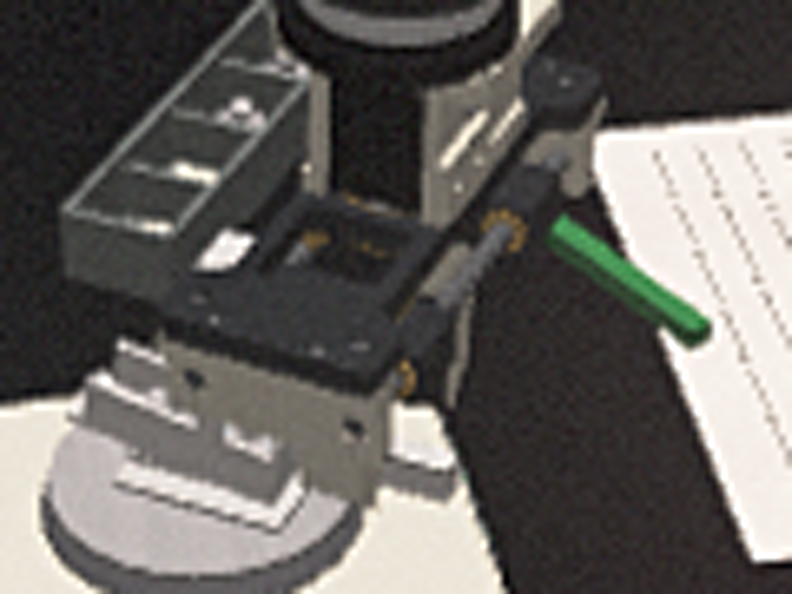

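Call:
servo_tool(
  targets="0 0 8 0;0 0 8 0;0 0 6 0;0 0 3 0;0 0 0 0",
)

```text
time: 20.6
tool_pos: [0.523, 0.0593, 0.0911]
tool_rot: [3.13, 0.017, 2.689]
contact_force: [0.0, -1.2, 0.3]
opening: 0.0552
```

```bash
python3 - <<'E'
from h import *
go(.522,.0588,.092,2.6936)
b=shot('side')
cv2.imwrite('pics/s10.png',cv2.resize(b['color'][180:270,260:380,::-1],None,fx=6.6,fy=6.6,interpolation=2))
E
```

```text
t 20.6 pos [0.523  0.0593 0.0911] rot [3.1295 0.0173 2.6888] tool delta mm [ 0.7 -0.9 -0.9] turn -0.0048 F [ 0.03 -1.21  0.28] q [-0.04  0.5   1.73  0.01  0.88 -1.16] open 0.0552
```

View pics/s10.png

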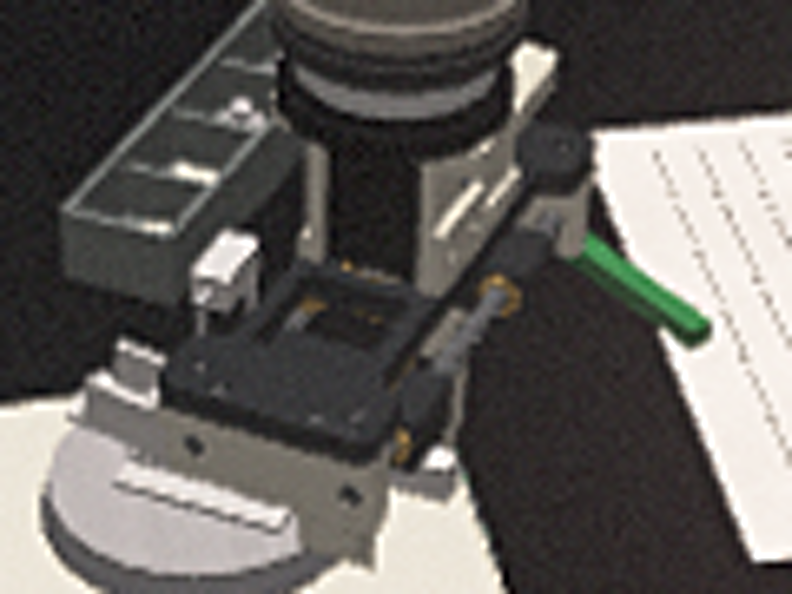

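Call:
servo_tool(
  targets="0.5 -0.8 -0.5 0;0 0 0 0;0 0 0 0;0 0 0 0;0 0 0 0;0 0 0 0",
  hand=0,
  squeeze=55,
)

```text
time: 21.4
tool_pos: [0.5226, 0.0587, 0.0925]
tool_rot: [3.129, 0.019, 2.689]
contact_force: [-0.0, 0.1, -0.2]
opening: 0.0097
```

Call:
servo_tool(
  targets="0 0 -1 0;0 0 -2 0;0 0 -3 0;0 0 -3 0;0 0 0 0",
)

```text
time: 22.02
tool_pos: [0.5217, 0.0588, 0.1015]
tool_rot: [3.13, 0.017, 2.689]
contact_force: [-0.6, -0.0, -2.3]
opening: 0.0097
```

```bash
python3 - <<'E'
from h import *
go(.522,.0588,.092,2.6936)
b=shot('side')
cv2.imwrite('pics/s11.png',cv2.resize(b['color'][180:270,260:380,::-1],None,fx=6.6,fy=6.6,interpolation=2))
E
```

```text
t 22.02 pos [0.5217 0.0588 0.1015] rot [3.1296 0.0169 2.6888] tool delta mm [-0.3  0.2  9.5] turn -0.0048 F [-0.55 -0.01 -2.34] q [-0.04  0.49  1.73  0.01  0.91 -1.16] open 0.0097
```

View pics/s11.png

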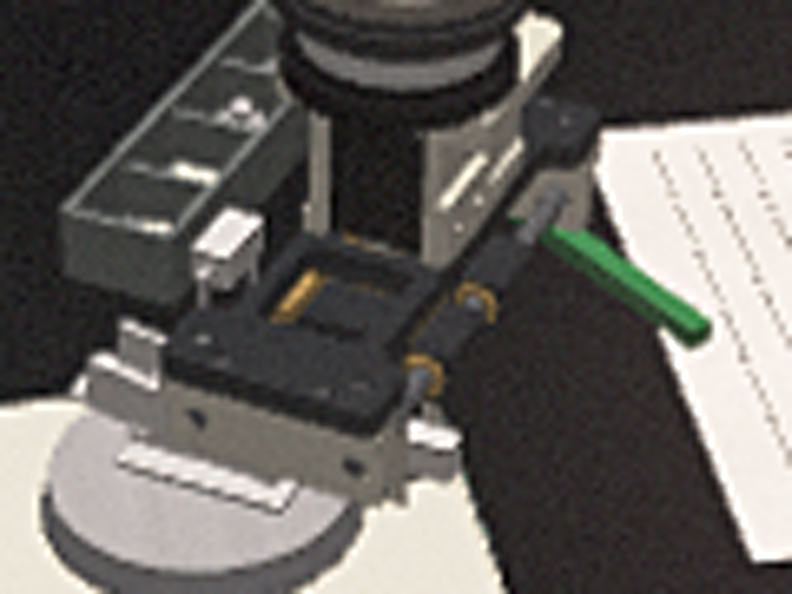

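Call:
servo_tool(
  targets="0 0 -4 0;0 0 -8 0;0 0 -8 0;0 0 -6 0;0 0 -3 0;0 0 0 0",
)

```text
time: 22.82
tool_pos: [0.5211, 0.0586, 0.1329]
tool_rot: [3.129, 0.018, 2.689]
contact_force: [0.1, -0.1, -0.7]
opening: 0.0097
```

```bash
python3 - <<'E'
from h import *
go(.486,-.138,.13,2.6996)
b=shot('side')
cv2.imwrite('pics/s12.png',cv2.resize(b['color'][160:270,240:380,::-1],None,fx=5.6,fy=5.4,interpolation=2))
E
```

```text
t 22.82 pos [0.5211 0.0586 0.1329] rot [3.1293 0.0175 2.6888] tool delta mm [ -54.5 -192.2    2.9] turn -0.0108 F [ 0.05 -0.05 -0.74] q [-0.04  0.44  1.69  0.    0.98 -1.16] open 0.0097
```

View pics/s12.png

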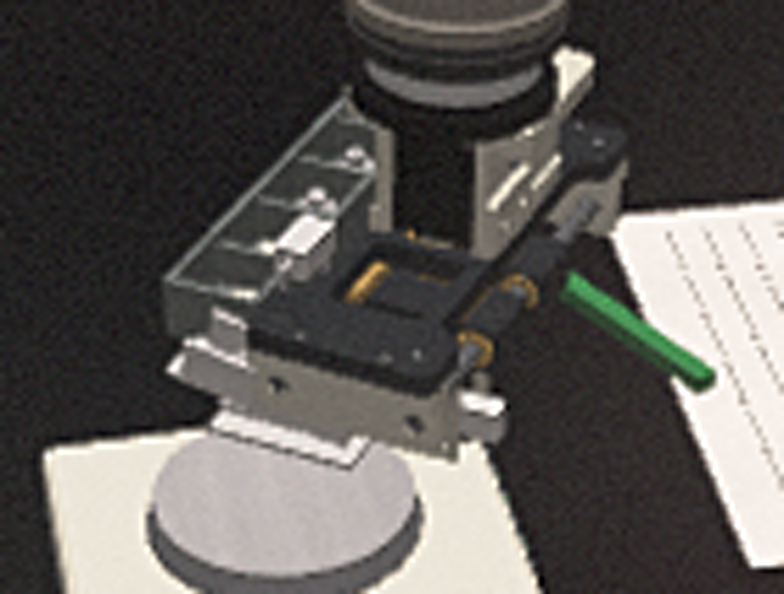

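Call:
servo_tool(
  targets="-1 -4 0 -0.01;-2 -8 0 0;-3 -12 0 0;-4.5 -16 0 0;-5.5 -20 0 0;-5.5 -20 0 0;-5.5 -20 0 0;-5.5 -20 0 0;-5.5 -20 0 0;-5 -18 0 0;-4 -14 0 0;-3 -10 0 0;-2 -6 0 0;-1 -3 0 0;0 0 0 0",
)

```text
time: 24.75
tool_pos: [0.4823, -0.1525, 0.1307]
tool_rot: [3.132, 0.016, 2.695]
contact_force: [1.2, 0.4, -1.9]
opening: 0.0092
```

```bash
python3 - <<'E'
from h import *
go(.4941,-.142,.06,2.6996)
b=shot('side')
cv2.imwrite('pics/s13.png',cv2.resize(b['color'][130:240,240:380,::-1],None,fx=5.6,fy=5.4,interpolation=2))
b=shot('top')
cv2.imwrite('pics/t13.png',cv2.resize(b['color'][160:280,340:500,::-1],None,fx=5,fy=5,interpolation=2))
E
```

```text
t 24.75 pos [ 0.4823 -0.1525  0.1307] rot [3.1315 0.016  2.695 ] tool delta mm [-6.1 14.6 70.7] turn -0.0046 F [ 1.17  0.38 -1.87] q [-0.46  0.42  1.74  0.01  0.96 -1.6 ] open 0.0092
```

View pics/s13.png

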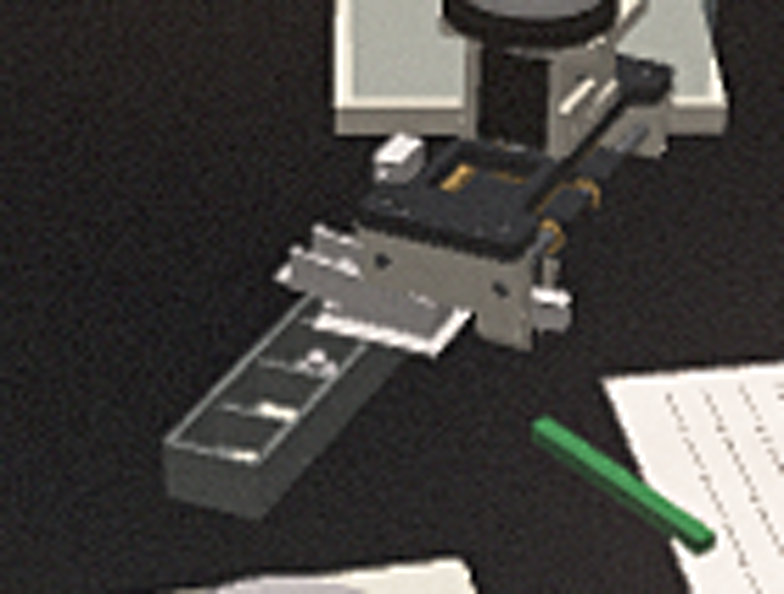

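View pics/t13.png

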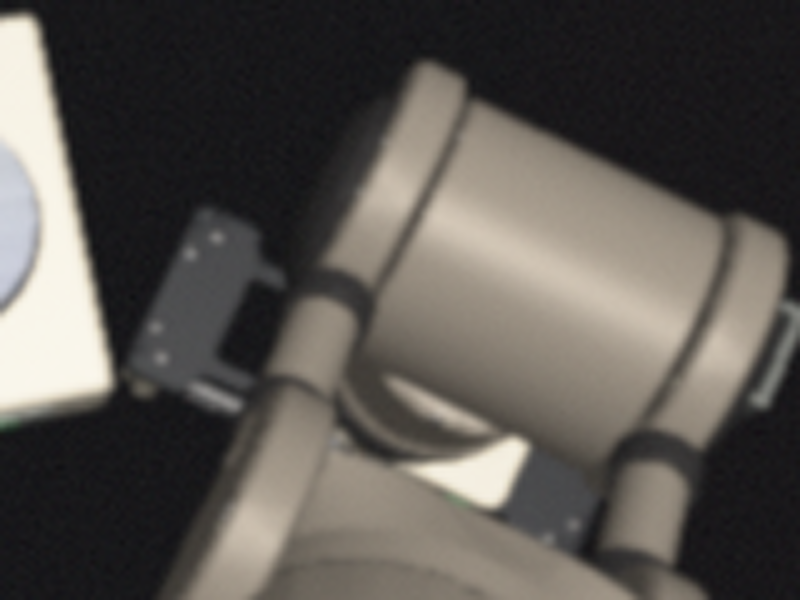

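Call:
servo_tool(
  targets="-1 3 2 -0.005;-2 5 6 0;-2 4 10 0;-1 2.5 12 0;0 0 12 0;0 0 12 0;0 0 8 0;0 0 4 0;0 0 0 0",
)

```text
time: 25.98
tool_pos: [0.4956, -0.1396, 0.0591]
tool_rot: [3.132, 0.014, 2.702]
contact_force: [-0.0, 0.2, -1.7]
opening: 0.0093
```

```bash
python3 - <<'E'
from h import *
go(.4941,-.142,.041,2.6996)
b=shot('side')
cv2.imwrite('pics/s14.png',cv2.resize(b['color'][150:240,250:360,::-1],None,fx=7,fy=6.6,interpolation=2))
b=shot('top')
cv2.imwrite('pics/t14.png',cv2.resize(b['color'][160:280,340:500,::-1],None,fx=5,fy=5,interpolation=2))
E
```

```text
t 25.98 pos [ 0.4956 -0.1396  0.0591] rot [3.1315 0.0136 2.702 ] tool delta mm [ 0.3 -2.8 18.1] turn 0.0024 F [-0.03  0.18 -1.66] q [-0.43  0.54  1.79  0.01  0.8  -1.57] open 0.0093
```

View pics/s14.png

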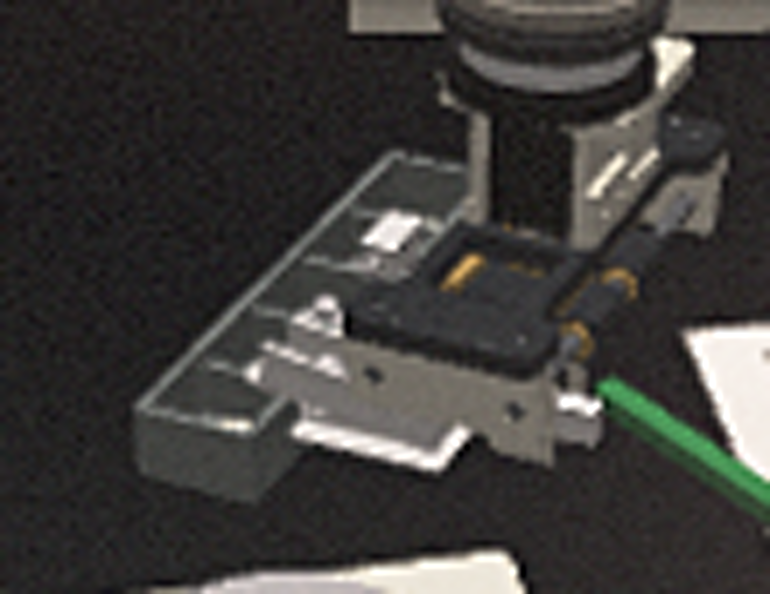

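View pics/t14.png

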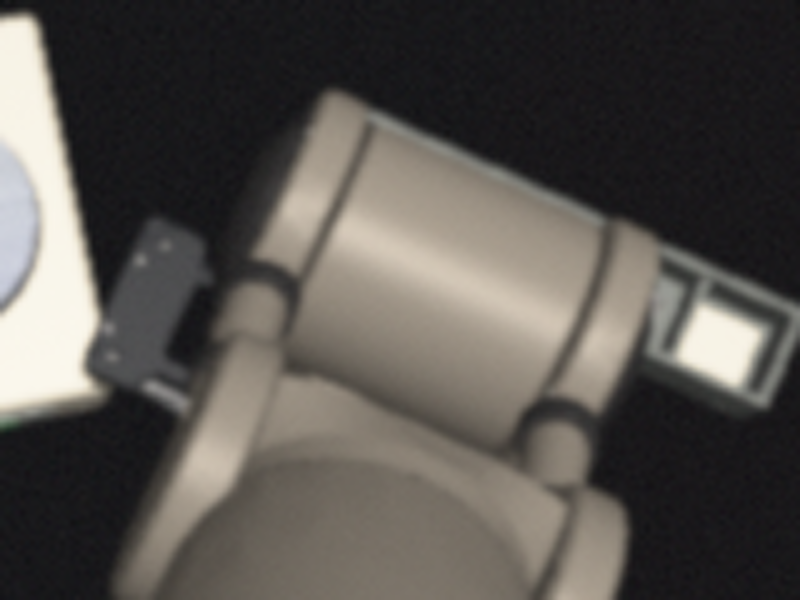

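```bash
python3 - <<'E'
from fit import *
a,b=pickle.load(open('p0.pkl','rb'))
yaw=2.702-np.pi; c,s=np.cos(yaw),np.sin(yaw)
O=np.array([.4956,-.1396,.0591-.0235])+[.074*c,.074*s,0]
def W(x,y,z): return O+[c*x-s*y,s*x+c*y,z]
L=dict(lipn=(.0408,.013,.021),lipf=(.0408,-.013,.021),wn=(.034,.013,.038),wf=(.034,-.013,.038),foot=(.019,.021,0),footr=(-.045,.021,0),bail=(-.0165,0,.097),tailend=(-.101,.005,.036))
for k,v in L.items():
    u=proj(b,W(*v))[0]; print(k,((u-[250,150])*[7,6.6]).round(0),W(*v).round(4))
# tray corners
ty=-.442;cc,ss=np.cos(ty),np.sin(ty)
for l in [(.026,.117),(-.026,.117),(-.026,.071),(.026,.071)]:
    X=np.array([.5742+cc*l[0]-ss*l[1],-.2815+ss*l[0]+cc*l[1],.034]); print(l,((proj(b,X)[0]-[250,150])*[7,6.6]).round(0))
E
```

```text
lipn [246. 373.] [ 0.605  -0.1767  0.0566]
lipf [276. 341.] [ 0.594  -0.2002  0.0566]
wn [260. 342.] [ 0.5989 -0.1738  0.0736]
wf [290. 310.] [ 0.5878 -0.1973  0.0736]
foot [289. 439.] [ 0.5887 -0.1602  0.0356]
footr [441. 476.] [ 0.5308 -0.1329  0.0356]
bail [393. 228.] [ 0.5476 -0.1641  0.1326]
tailend [596. 414.] [ 0.4733 -0.1236  0.0716]
(0.026, 0.117) [139. 406.]
(-0.026, 0.117) [258. 436.]
(-0.026, 0.071) [311. 378.]
(0.026, 0.071) [194. 350.]
```

Call:
servo_tool(
  targets="0 -1.5 4 0;0 -1.3 5 0;0 0 4 0;0 0 2 0;0 0 0 0",
)

```text
time: 26.7
tool_pos: [0.4953, -0.1426, 0.0441]
tool_rot: [3.131, 0.016, 2.702]
contact_force: [-0.7, 0.8, -2.2]
opening: 0.0092
```

Call:
servo_tool(
  targets="0 0 1 0;0 0 1 0;0 0 0 0",
)

```text
time: 27.08
tool_pos: [0.4955, -0.1426, 0.0422]
tool_rot: [3.131, 0.016, 2.702]
contact_force: [0.4, -0.1, -1.4]
opening: 0.0096
```

Call:
servo_tool(
  targets="0 0 1 0;0 0 0 0",
)

```text
time: 27.32
tool_pos: [0.4956, -0.1426, 0.0413]
tool_rot: [3.131, 0.017, 2.702]
contact_force: [-0.7, -0.1, -1.6]
opening: 0.0095
```

```bash
python3 - <<'E'
from h import *
F=[];M=[]
for i in range(4):
    b=shot('side');o=telemetry.observe();F.append(o['contact_force']);M.append(o['torque'])
print(np.mean(F,0).round(2),np.mean(M,0).round(3))
go(.4941,-.142,.041,2.6996)
cv2.imwrite('pics/s15.png',cv2.resize(b['color'][150:240,250:360,::-1],None,fx=7,fy=6.6,interpolation=2))
E
```

```text
[-0.18 -0.25 -1.72] [ 0.111 -0.074  0.001]
t 27.52 pos [ 0.4956 -0.1426  0.0413] rot [3.1315 0.0168 2.7022] tool delta mm [ 1.7 -0.1  0.3] turn 0.0026 F [-0.39 -0.35 -1.45] q [-0.43  0.57  1.8   0.01  0.76 -1.58] open 0.0098
```

View pics/s15.png

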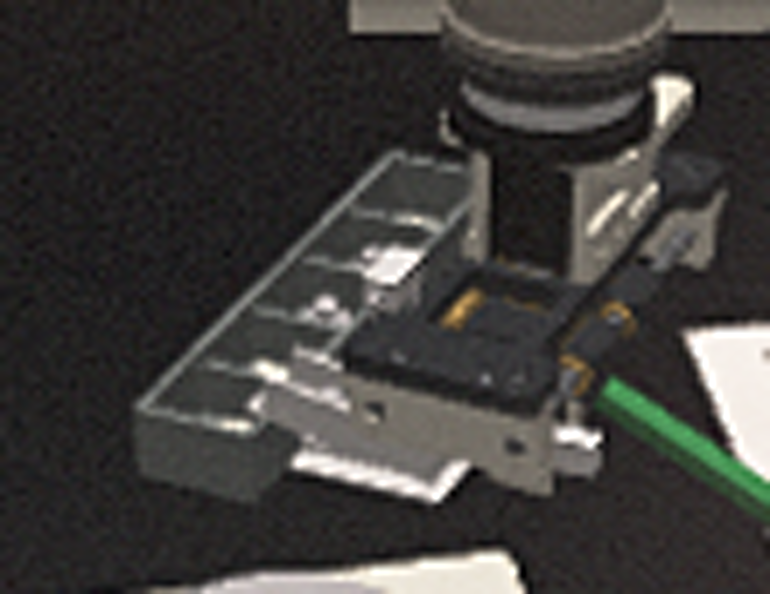

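Call:
servo_tool(
  targets="0 0 1 0;0 0 0.5 0;0 0 0 0",
)

```text
time: 27.9
tool_pos: [0.4956, -0.1426, 0.0401]
tool_rot: [3.132, 0.017, 2.702]
contact_force: [-1.7, 0.7, 2.0]
opening: 0.0099
```

```bash
cat >> h.py <<'E'
def fm(n=3):
    F=[];M=[]
    for i in range(n):
        b=shot('side');o=telemetry.observe();F.append(o['contact_force']);M.append(o['torque'])
    print(np.mean(F,0).round(2),np.mean(M,0).round(3),o['tool_pos'].round(4),o['time']); return b
E
python3 -c "
from h import *
fm()"
```

```text
[-1.24  0.54  0.87] [ 0.063 -0.067 -0.041] [ 0.4956 -0.1426  0.0401] 28.05
```

Call:
servo_tool(
  targets="0 0 -0.7 0;0 0 0 0;0 0 0 0",
  squeeze=8,
)

```text
time: 28.42
tool_pos: [0.4957, -0.1426, 0.0405]
tool_rot: [3.131, 0.017, 2.702]
contact_force: [0.1, 0.3, -1.2]
opening: 0.01
```

```bash
python3 -c "
from h import *
b=fm(2)
cv2.imwrite('pics/s16.png',cv2.resize(b['color'][150:240,250:360,::-1],None,fx=7,fy=6.6,interpolation=2))"
```

```text
[-0.8   0.45 -0.73] [ 0.11  -0.069  0.026] [ 0.4957 -0.1426  0.0406] 28.525
```

View pics/s16.png

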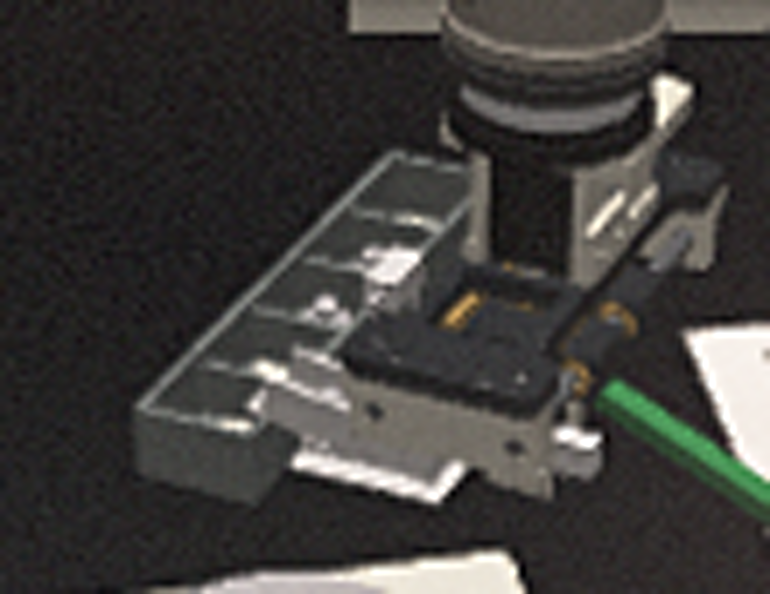

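Call:
servo_tool(
  targets="-0.5 0 -3 0;-0.5 0 -4 0;-0.5 0 -4 0;0 0 0 0",
)

```text
time: 29.02
tool_pos: [0.4972, -0.1435, 0.0526]
tool_rot: [3.132, 0.018, 2.702]
contact_force: [0.8, 0.1, -0.9]
opening: 0.0104
```

```bash
python3 -c "
from h import *
b=fm(2)
cv2.imwrite('pics/s17.png',cv2.resize(b['color'][150:240,250:360,::-1],None,fx=7,fy=6.6,interpolation=2))"
```

```text
[ 0.26 -0.63 -0.78] [ 0.023 -0.206  0.003] [ 0.4971 -0.1435  0.0523] 29.125
```

View pics/s17.png

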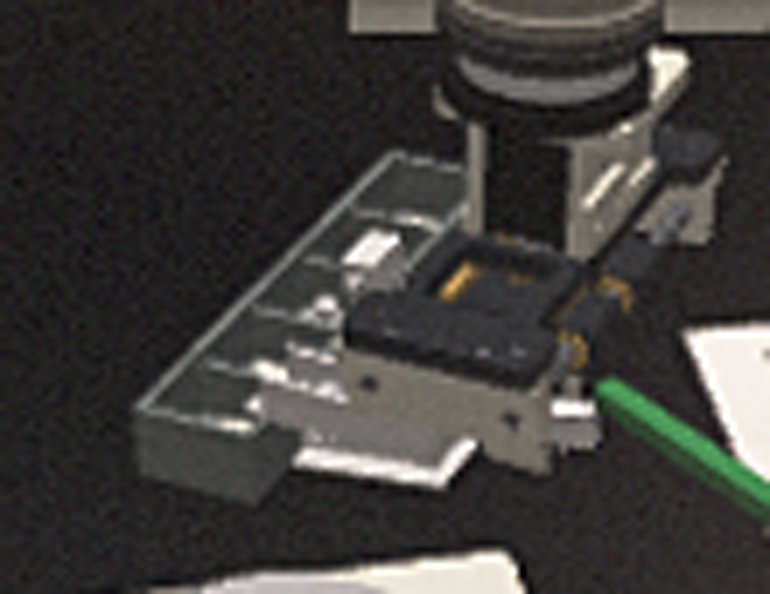

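Call:
servo_tool(
  targets="-1 0 -4.5 0;-1.2 0 -4.5 0;-1.4 0 -4.5 0;-1.6 0 -4.4 0;-1.8 0 -4.3 0;-2 0 -4.2 0;0 0 0 0",
)

```text
time: 30.0
tool_pos: [0.5053, -0.1477, 0.0808]
tool_rot: [3.132, 0.018, 2.702]
contact_force: [0.8, 0.3, -1.1]
opening: 0.0094
```

```bash
python3 -c "
from h import *
b=fm(2)
cv2.imwrite('pics/s18.png',cv2.resize(b['color'][150:240,250:360,::-1],None,fx=7,fy=6.6,interpolation=2))"
```

```text
[ 0.52 -0.23 -1.02] [-0.019 -0.293  0.005] [ 0.5052 -0.1476  0.0805] 30.1
```

View pics/s18.png

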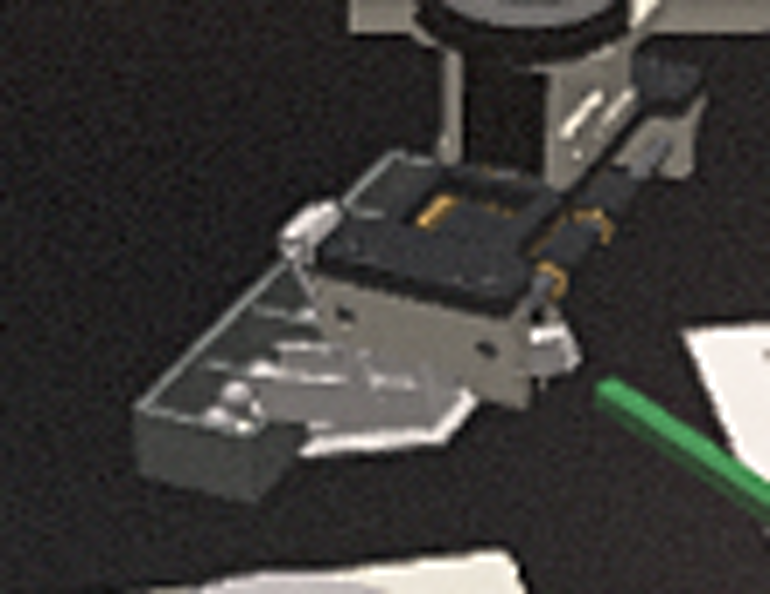

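Call:
servo_tool(
  targets="-2.2 0 -4.2 0;-2.4 0 -4 0;-2.6 0 -3.9 0;-2.7 0 -3.8 0;-2.9 0 -3.7 0;-3 0 -3.6 0;-3.2 0 -3.4 0;-3.4 0 -3.3 0;0 0 0 0;0 0 0 0",
)

```text
time: 31.35
tool_pos: [0.5258, -0.1577, 0.1125]
tool_rot: [3.132, 0.016, 2.702]
contact_force: [-0.4, -0.4, -2.5]
opening: 0.0098
```

```bash
python3 -c "
from h import *
b=fm(2)
cv2.imwrite('pics/s19.png',cv2.resize(b['color'][150:240,250:360,::-1],None,fx=7,fy=6.6,interpolation=2))"
```

```text
[ 0.03  0.26 -1.24] [ 0.058 -0.078  0.018] [ 0.5258 -0.1577  0.1124] 31.45
```

View pics/s19.png

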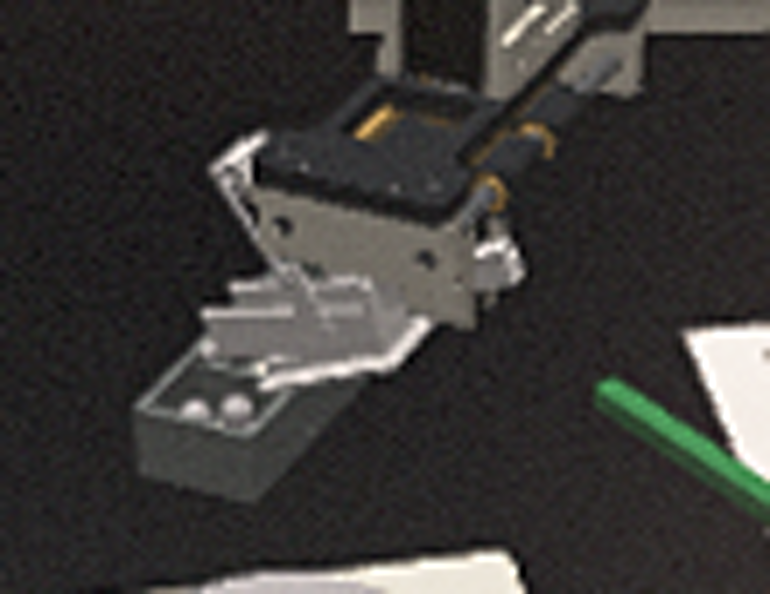

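```bash
cat > fit6.py <<'E'
from fit import *
def pose(obs,grip,yaw,th0=.4,gx=-.074):
    # boat pivots at (gx,0,.0285) located at grip; unknown th (nose down), small grip offset d along boat x
    def X(p,L):
        th,dz,dx=p; L=np.array(L)-[gx,0,.0285]; c,s=np.cos(th),np.sin(th)
        x=c*L[:,0]+s*L[:,2]+dx; z=-s*L[:,0]+c*L[:,2]+dz; y=L[:,1]
        C,S=np.cos(yaw),np.sin(yaw)
        return np.c_[grip[0]+C*x-S*y,grip[1]+S*x+C*y,grip[2]+z]
    L=[o[0] for o in obs[1]];U=np.array([o[1] for o in obs[1]])
    f=lambda p:np.r_[(proj(obs[0],X(p,L))-U).ravel(),p[1]*150,p[2]*150]
    r=least_squares(f,[th0,0,0],loss='soft_l1');return r.x,(proj(obs[0],X(r.x,L))-U).round(1),lambda l:X(r.x,l)
E
python3 - <<'E'
from fit6 import *
a,b=pickle.load(open('p0.pkl','rb'))
S=lambda u,v:(250+u/7,150+v/6.6)
ob=[((.034,.013,.038),S(205,316)),((.034,-.013,.038),S(234,287)),((.019,.021,0),S(262,387)),((-.045,.021,0),S(390,368)),((-.101,.005,.036),S(500,250))]
r,e,X=pose((b,ob),[.5258,-.1577,.1124+.005],2.702-np.pi)
print(np.degrees(r[0]),r[1:],e.tolist())
l=X([(.0408,0,.021),(.0408,0,.018)]);print(l)
u=np.array([.9039,-.4278]);v=np.array([.4278,.9039])
print('rel cell',(l[:,:2]-[.6142,-.1988])@u,(l[:,:2]-[.6142,-.1988])@v)
E
```

```text
26.45216881731318 [-0.00018108 -0.00037615] [[-0.8, -0.3], [-0.5, -0.6], [0.2, 1.6], [1.2, 0.5], [0.1, -0.5]]
[[ 0.61544565 -0.19985882  0.0593664 ]
 [ 0.61423635 -0.19929011  0.05668048]]
rel cell [0.0015789  0.00024252] [-0.00042418 -0.00042746]
```

Call:
servo_tool(
  targets="3 0 0 0;6 0 0 0;6 0 2 0;4 0 4 0;0 0 5 0;0 0 5 0;0 0 3 0;0 0 1.5 0;0 0 0 0",
)

```text
time: 32.58
tool_pos: [0.5072, -0.1487, 0.0896]
tool_rot: [3.131, 0.014, 2.702]
contact_force: [-0.1, -0.1, -2.4]
opening: 0.01
```

```bash
python3 -c "
from h import *
b=fm(3)
cv2.imwrite('pics/s20.png',cv2.resize(b['color'][150:240,250:360,::-1],None,fx=7,fy=6.6,interpolation=2))"
```

```text
[ 0.5  -0.27 -1.8 ] [ 0.092 -0.07  -0.008] [ 0.5073 -0.1487  0.0898] 32.725
```

View pics/s20.png

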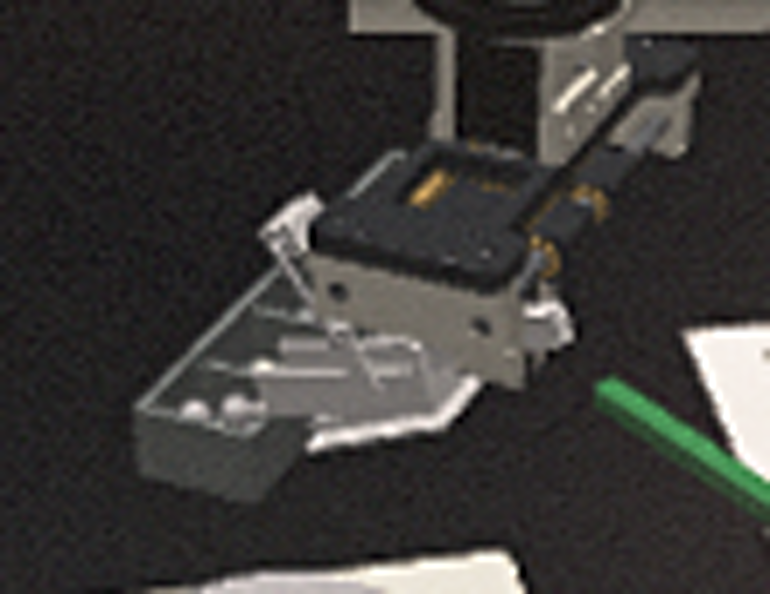

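Call:
servo_tool(
  targets="0 0 1.5 0;0 0 1.2 0;0 0 0 0",
)

```text
time: 33.1
tool_pos: [0.5079, -0.1489, 0.0876]
tool_rot: [3.131, 0.016, 2.702]
contact_force: [-0.5, 0.8, -0.2]
opening: 0.01
```

```bash
python3 -c "
from h import *
b=fm(3)"
```

```text
[ 0.03  0.12 -1.  ] [ 0.048 -0.168  0.015] [ 0.5079 -0.1489  0.0876] 33.25
```

Call:
servo_tool(
  targets="0 0 0 0;-2.4 0 -3.8 0;-2.6 0 -3.7 0;-2.8 0 -3.6 0;0 0 0 0",
  squeeze=3.5,
)

```text
time: 33.88
tool_pos: [0.5154, -0.1526, 0.0998]
tool_rot: [3.132, 0.017, 2.702]
contact_force: [0.7, -0.8, -0.7]
opening: 0.01
```

```bash
python3 -c "
from h import *
b=fm(3)
cv2.imwrite('pics/s21.png',cv2.resize(b['color'][150:240,250:360,::-1],None,fx=7,fy=6.6,interpolation=2))"
```

```text
[ 0.7  -0.22 -1.62] [-0.016 -0.282  0.002] [ 0.515  -0.1524  0.0993] 34.025
```

View pics/s21.png

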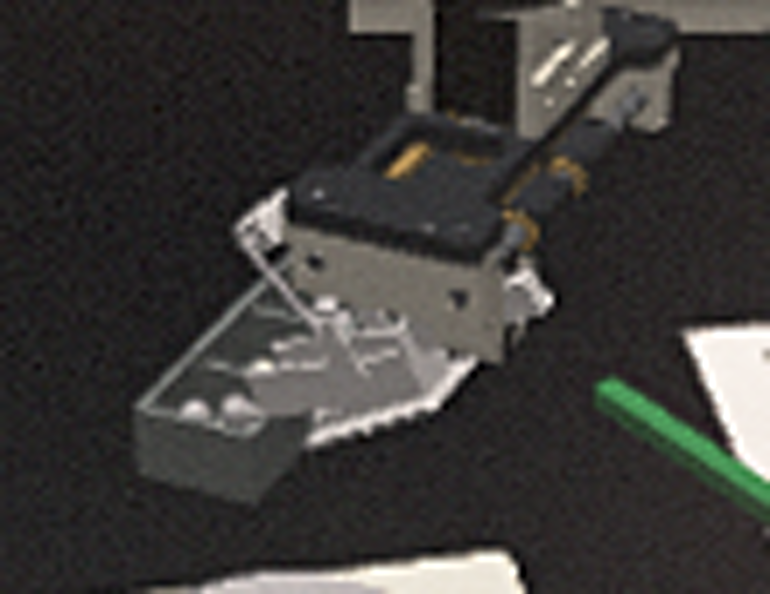

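Call:
servo_tool(
  targets="-2.8 0 -3.5 0;-3 0 -3.4 0;-3.2 0 -3.2 0;-3.3 0 -3.1 0;0 0 0 0;0 0 0 0",
)

```text
time: 34.78
tool_pos: [0.5265, -0.158, 0.1135]
tool_rot: [3.132, 0.016, 2.702]
contact_force: [0.8, -0.0, -1.7]
opening: 0.01
```

```bash
python3 -c "
from h import *
b=fm(3)
cv2.imwrite('pics/s22.png',cv2.resize(b['color'][150:240,250:360,::-1],None,fx=7,fy=6.6,interpolation=2))"
```

```text
[ 0.64 -0.26 -1.27] [ 0.001 -0.206  0.006] [ 0.5264 -0.158   0.1135] 34.925
```

View pics/s22.png

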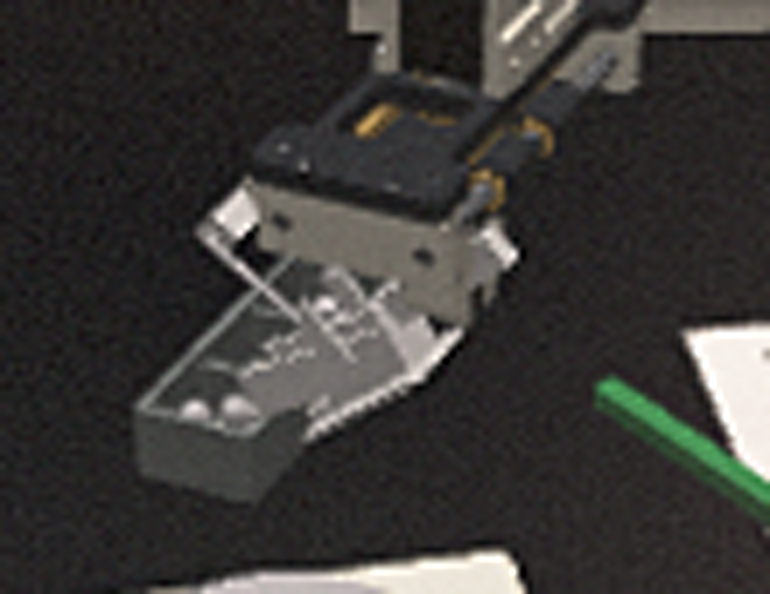

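Call:
servo_tool(
  targets="3.3 0 3.1 0;3.2 0 3.2 0;3 0 3.4 0;2.8 0 3.5 0;2.8 0 3.6 0;2.6 0 3.7 0;2.4 0 3.8 0;2.2 0 4 0;2 0 4.1 0;1.8 0 4.3 0;0 0 0 0",
)

```text
time: 36.3
tool_pos: [0.5011, -0.1456, 0.0733]
tool_rot: [3.132, 0.014, 2.702]
contact_force: [-0.2, 0.1, -1.1]
opening: 0.01
```

```bash
python3 -c "
from h import *
b=fm(2)
go(.4957,-.1426,.0405)
cv2.imwrite('pics/s23.png',cv2.resize(b['color'][150:240,250:360,::-1],None,fx=7,fy=6.6,interpolation=2))"
```

```text
[ 0.52  0.11 -0.81] [ 0.082 -0.092  0.033] [ 0.5013 -0.1457  0.0736] 36.4
t 36.4 pos [ 0.5013 -0.1457  0.0736] rot [3.1315 0.0141 2.7022] tool delta mm [ 6.4  0.4 33.1] turn 0 F [ 0.86 -0.25 -0.46] q [-0.44  0.53  1.76  0.01  0.85 -1.58] open 0.0097
```

View pics/s23.png

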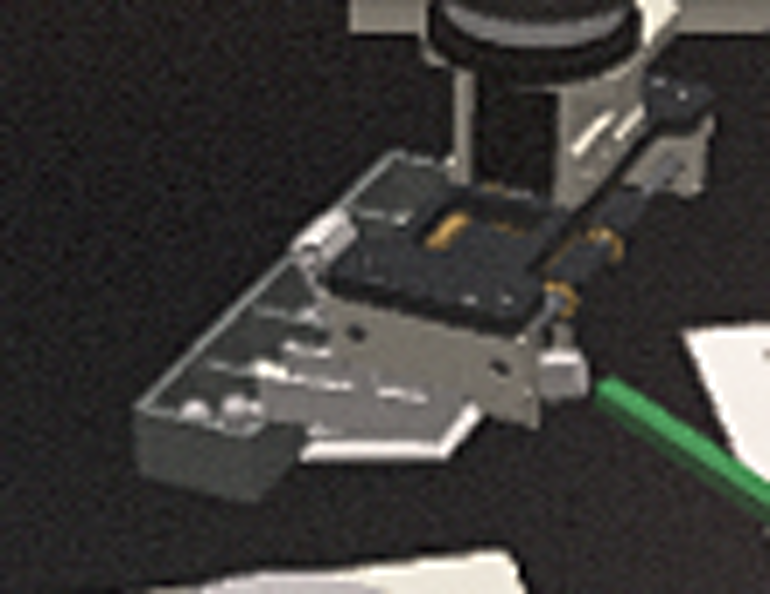

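Following the arc back; continue to level.

Call:
servo_tool(
  targets="1.4 0 4.3 0;1.2 0 4.4 0;1 0 4.4 0;0.9 0 4.5 0;0.7 0 4.5 0;0.5 0 4.5 0;0.4 0 4 0;0 0 2 0;0 0 0 0",
)

```text
time: 37.52
tool_pos: [0.4959, -0.1427, 0.0385]
tool_rot: [3.131, 0.014, 2.702]
contact_force: [-0.8, 0.0, -1.0]
opening: 0.01
```

```bash
python3 -c "
from h import *
b=fm(2)
go(.4957,-.1426,.0405)
cv2.imwrite('pics/s24.png',cv2.resize(b['color'][150:240,250:360,::-1],None,fx=7,fy=6.6,interpolation=2))"
```

```text
[-0.69 -0.02 -0.1 ] [ 0.093 -0.056  0.017] [ 0.4959 -0.1427  0.0387] 37.625
t 37.62 pos [ 0.4959 -0.1427  0.0387] rot [3.1315 0.0136 2.7022] tool delta mm [ 0.2  0.  -1.8] turn 0 F [-0.63  0.26 -0.33] q [-0.43  0.57  1.8   0.01  0.76 -1.58] open 0.0101
```

View pics/s24.png

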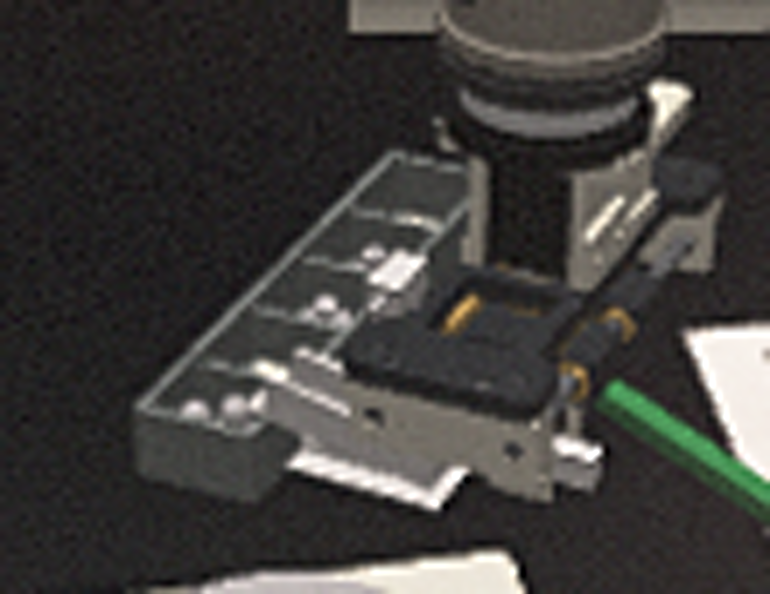

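Call:
servo_tool(
  targets="0 0 0 0;0 0 0 0;0 0 -3 0;0 0 -6 0;0 0 -10 0;0 0 -14 0;0 0 -16 0;0 0 -16 0;0 0 -14 0;0 0 -10 0;0 0 -5 0;0 0 0 0",
  squeeze=50,
)

```text
time: 39.12
tool_pos: [0.4948, -0.1433, 0.1411]
tool_rot: [3.132, 0.018, 2.702]
contact_force: [0.1, -0.3, -1.9]
opening: 0.0096
```

```bash
python3 -c "
from h import *
b=fm(2)
go(.519,.0588,.132,2.69)
cv2.imwrite('pics/s25.png',cv2.resize(b['color'][130:240,240:380,::-1],None,fx=5.6,fy=5.4,interpolation=2))"
```

```text
[ 0.09  0.37 -1.11] [ 0.082 -0.058  0.039] [ 0.4945 -0.1432  0.1405] 39.225
t 39.23 pos [ 0.4945 -0.1432  0.1405] rot [3.1315 0.0166 2.7022] tool delta mm [ 63.8 193.2   8.5] turn 0.0122 F [ 0.34  0.14 -0.73] q [-0.44  0.42  1.71  0.01  1.   -1.57] open 0.0095
```

View pics/s25.png

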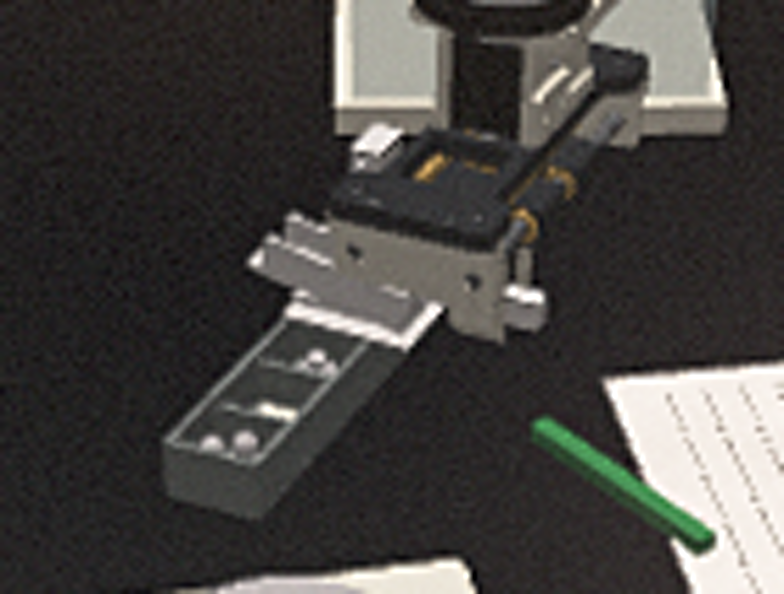

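Call:
servo_tool(
  targets="1 4 0 0;3 8 0 0.012;4 12 0 0;5 16 0 0;6 20 0 0;6 20 0 0;6 20 0 0;6 20 0 0;6 18 0 0;5 15 0 0;4 12 0 0;3 8 0 0;2 5 0 0;1 3 0 0;0 0 0 0",
)

```text
time: 41.1
tool_pos: [0.5211, 0.0608, 0.1404]
tool_rot: [3.13, 0.013, 2.693]
contact_force: [0.0, 0.4, -1.8]
opening: 0.0097
```

```bash
python3 - <<'E'
from h import *
b=shot('side');a=shot('top')
go(.522,.0588,.1,2.69)
cv2.imwrite('pics/s26.png',cv2.resize(b['color'][160:270,240:380,::-1],None,fx=5.6,fy=5.4,interpolation=2))
cv2.imwrite('pics/t26.png',cv2.resize(a['color'][175:250,395:505,::-1],None,fx=7,fy=7,interpolation=2))
E
```

```text
t 41.2 pos [0.5211 0.0606 0.1404] rot [3.1305 0.0131 2.6925] tool delta mm [-1.6 -1.2 40.4] turn 0.0025 F [ 0.24 -0.22 -1.38] q [-0.03  0.44  1.68  0.01  1.01 -1.16] open 0.0098
```

View pics/s26.png

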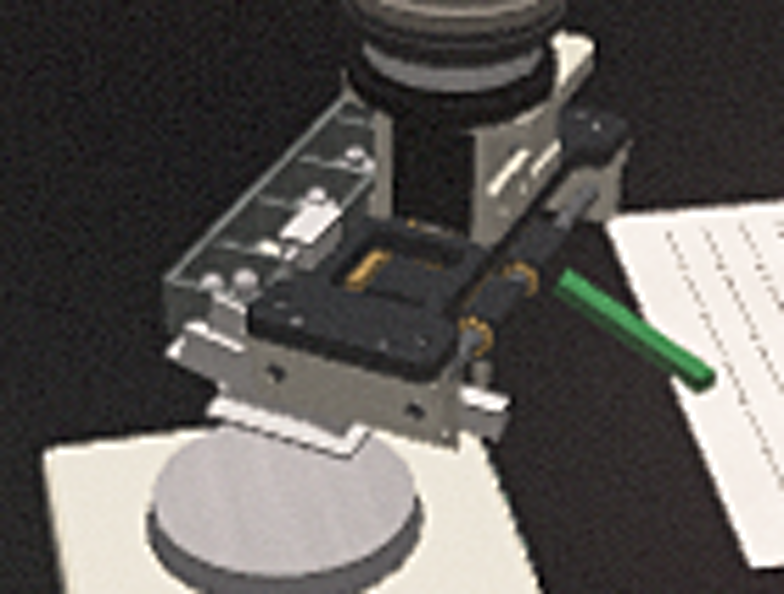

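View pics/t26.png

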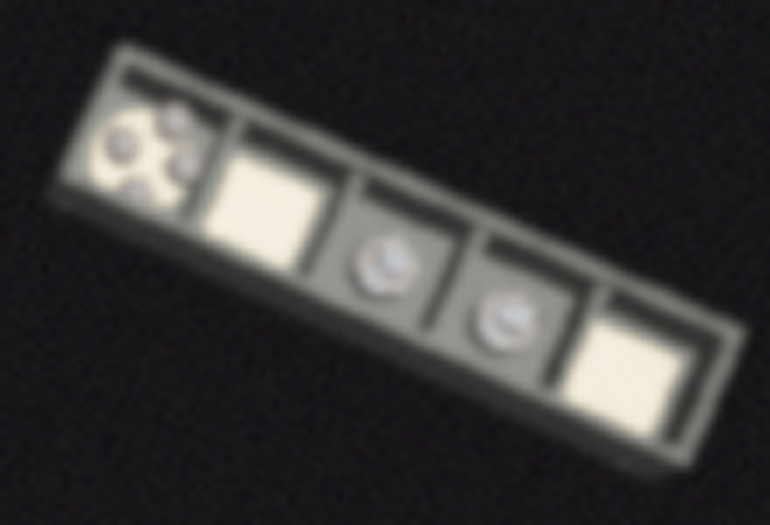

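Call:
servo_tool(
  targets="-1 -1 4 0.002;-0.6 0 8 0;0 0 10 0;0 0 8 0;0 0 5 0;0 0 3 0;0 0 1.5 0;0 0 0 0",
)

```text
time: 42.2
tool_pos: [0.5226, 0.0583, 0.0975]
tool_rot: [3.131, 0.012, 2.689]
contact_force: [-0.3, 0.2, -2.0]
opening: 0.0098
```

```bash
python3 - <<'E'
from h import *
b=fm(2)
go(.522,.0588,.0945,2.69)
cv2.imwrite('pics/s27.png',cv2.resize(b['color'][180:270,260:380,::-1],None,fx=6.6,fy=6.6,interpolation=2))
E
```

```text
[ 0.38  0.26 -1.02] [ 0.083 -0.029  0.008] [0.5227 0.0583 0.0976] 42.3
t 42.3 pos [0.5227 0.0583 0.0976] rot [3.131  0.0123 2.6893] tool delta mm [0.8 0.1 3.1] turn -0.0007 F [ 0.54  0.21 -0.59] q [-0.04  0.5   1.72  0.01  0.91 -1.16] open 0.0096
```

View pics/s27.png

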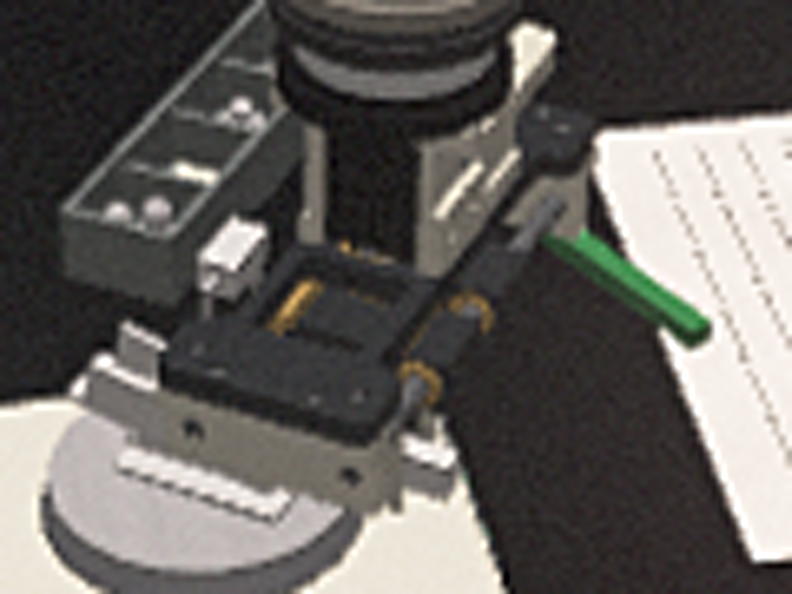

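Call:
servo_tool(
  targets="0.8 0 1 0;0 0 1 0;0 0 1 0;0 0 0 0",
)

```text
time: 42.8
tool_pos: [0.5222, 0.0588, 0.095]
tool_rot: [3.131, 0.013, 2.689]
contact_force: [0.2, 0.1, -0.4]
opening: 0.0093
```

```bash
python3 -c "
from h import *
b=fm(3)"
```

```text
[-0.57  0.07 -0.32] [ 0.088 -0.047 -0.023] [0.5222 0.0588 0.095 ] 42.95
```

Call:
servo_tool(
  targets="0 0 0.5 0;0 0 0.5 0;0 0 0 0;0 0 0 0",
  squeeze=3,
)

```text
time: 43.45
tool_pos: [0.5226, 0.0588, 0.0946]
tool_rot: [3.13, 0.014, 2.689]
contact_force: [-0.7, 0.5, 0.3]
opening: 0.01
```

```bash
python3 - <<'E'
from h import *
b=fm(3)
cv2.imwrite('pics/s28.png',cv2.resize(b['color'][180:270,260:380,::-1],None,fx=6.6,fy=6.6,interpolation=2))
E
```

```text
[-0.26  0.4   1.1 ] [ 0.039 -0.015 -0.036] [0.5226 0.0588 0.0945] 43.6
```

View pics/s28.png

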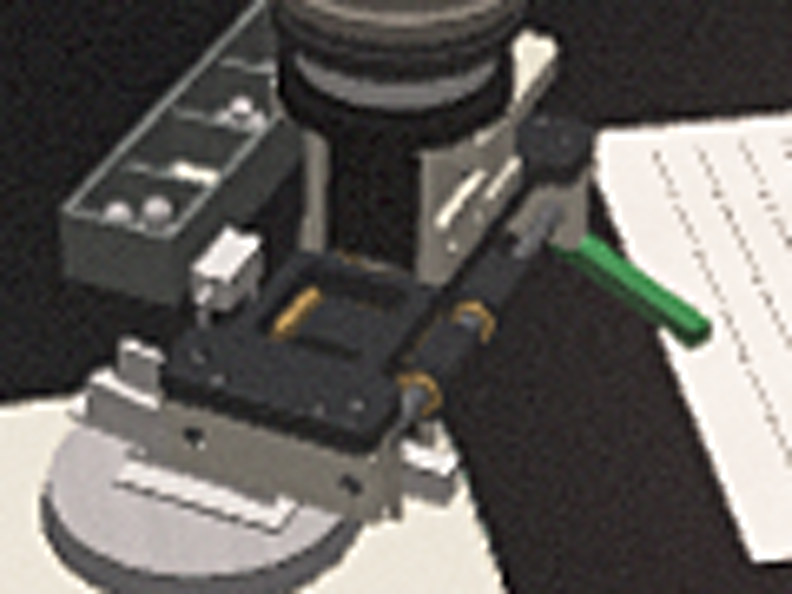

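Call:
servo_tool(
  targets="0 0 0 0;0 0 0 0;0 0 0 0;0 0 0 0",
  hand=0.5,
)

```text
time: 44.1
tool_pos: [0.5228, 0.0587, 0.0944]
tool_rot: [3.13, 0.015, 2.689]
contact_force: [-0.7, 0.0, -0.2]
opening: 0.044
```

Call:
servo_tool(
  targets="0.5 0 -5 0;1 0 -10 0;1 0 -15 0;1 0 -20 0;1 0 -20 0;1 0 -20 0;0 0 -20 0;0 0 -20 0;0 0 0 0",
)

```text
time: 45.22
tool_pos: [0.5153, 0.0609, 0.2366]
tool_rot: [3.127, 0.022, 2.689]
contact_force: [0.4, 0.6, -0.8]
opening: 0.0463
```

```bash
python3 - <<'E'
from h import *
b=fm(2)
cv2.imwrite('pics/s29.png',cv2.resize(b['color'][180:270,260:380,::-1],None,fx=6.6,fy=6.6,interpolation=2))
E
```

```text
[ 0.04 -0.1   0.08] [ 0.102 -0.189 -0.013] [0.5144 0.0609 0.2345] 45.325
```

View pics/s29.png

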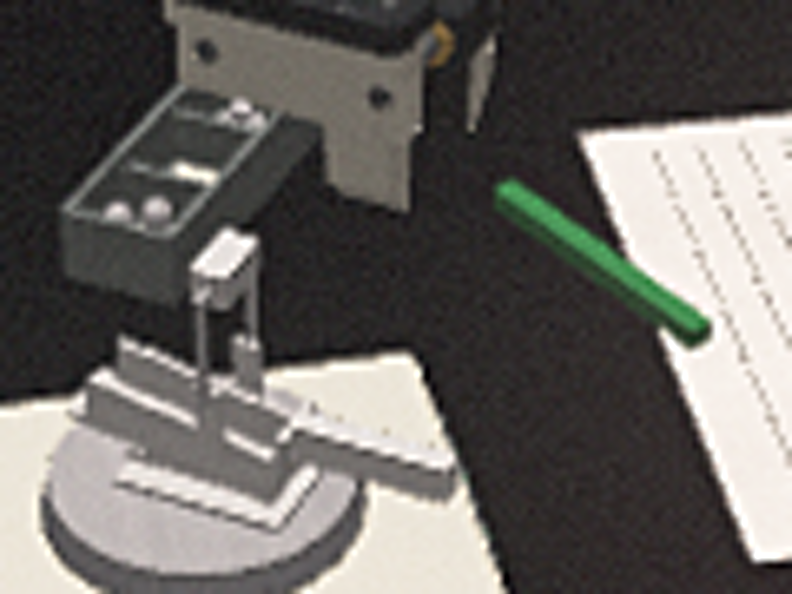

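Call:
servo_tool(
  targets="25 20 -10 0;35 30 0 0;35 40 0 0;20 30 0 0;0 20 0 0;0 0 0 0;0 0 0 0;0 0 0 0",
)

```text
time: 46.32
tool_pos: [0.467, 0.2396, 0.2372]
tool_rot: [3.138, 0.008, 2.687]
contact_force: [-0.2, -0.5, 0.3]
opening: 0.046
```

```bash
python3 - <<'E'
from fit import *
a=shot('top','t30.png');b=shot('side')
cv2.imwrite('pics/t30c.png',cv2.resize(a['color'][130:280,270:510,::-1],(800,500),interpolation=2))
cv2.imwrite('pics/s30.png',cv2.resize(b['color'][180:270,260:380,::-1],None,fx=6.6,fy=6.6,interpolation=2))
S=lambda u,v:(260+u/6.6,180+v/6.6)
side=[((.034,.013,.038),S(92,372)),((.034,-.013,.038),S(122,337)),((.019,.021,0),S(115,485)),((-.045,.021,0),S(278,530)),((-.101,.005,.036),S(452,467)),((-.0165,0,.097),S(226,254))]
r,e=fit([(b,side)],[.58,.03,-.44],.069);print(r,e.tolist());c,s=np.cos(r[2]),np.sin(r[2]);print('foot',r[0]-.013*c,r[1]-.013*s)
E
```

```text
[ 0.58848653  0.02467009 -0.451369  ] [[-1.0, 0.3], [-0.2, -0.5], [0.4, -0.2], [0.5, 0.5], [-0.2, 0.3], [0.3, -0.4]]
foot 0.5767884651428932 0.030340657193663884
```

View pics/t30c.png

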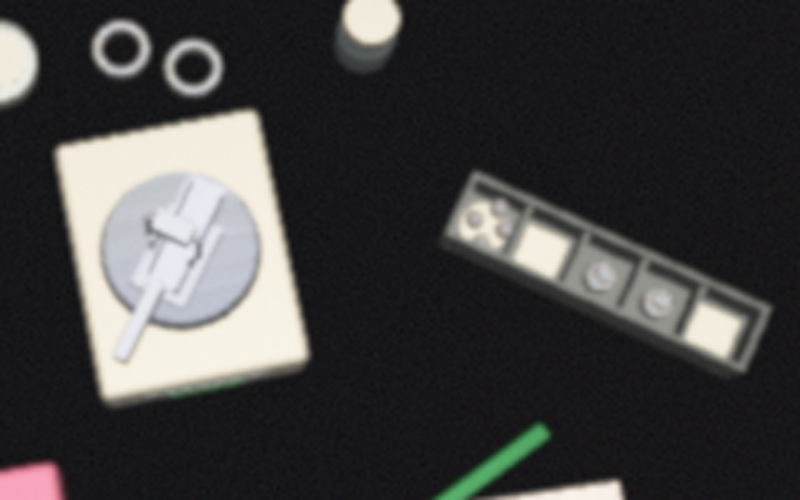

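View pics/s30.png

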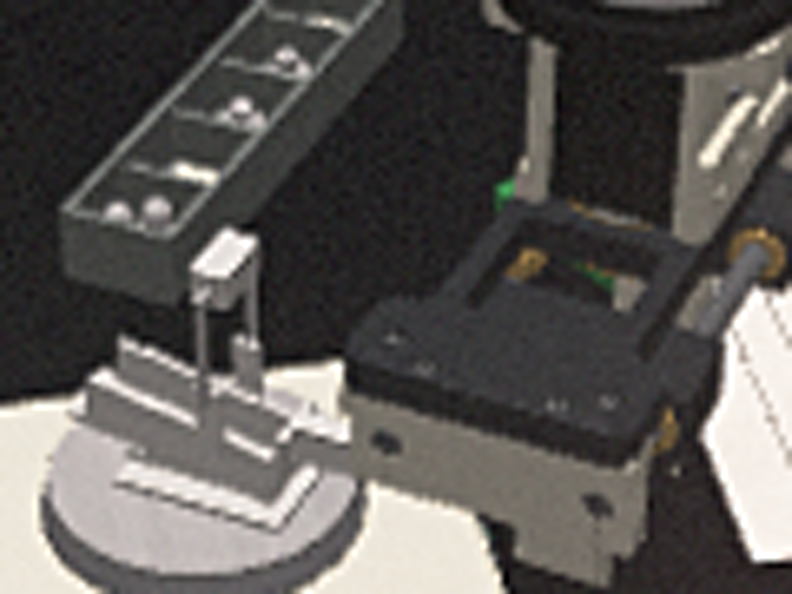

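The top view shows the empty boat standing level on the pan, with its foot about 6 mm from the pan centre. All four balls are in the round-pad cell and the arm is clear, so I am handing in.

```bash
python3 -c "
from h import *
print(telemetry.observe()['time']); print(robot.hand_in())"
```

```text
46.425
the job is handed in; nothing more can be done
None
```

The job is done and handed in at about 46 s of the 72 s allowed.

**What I did**
- I lifted the boat from the white holder by the bail, set it on the white balance's pan and let go. It settled there with the balls in it.
- I then took it by the tail, rested the lip on the near long wall of the round-pad cell, and raised the tail so the boat tipped in the grip.
- With the balls out, I levelled the boat against the wall, carried it back and put it on the pan, then released it.

**Last checks**
- The top view shows all four balls in the round-pad cell. The weights are still in their cells, and the rings, jar and marker in view looked undisturbed.
- The boat stands upright and empty with its bail up. Its foot centre is about 6 mm from the pan centre and its origin about 7 mm from it.
- The gripper is clear and touching nothing. No force reading I took passed about 3 N.

**What went less well**
- **Lip off the wall:** on the first tip the boat stuck in the grip at about 26 degrees, and the lip rose off the wall above the cell. The balls had begun to leave while the lip still rested on the wall, but I could not see whether all were out by then.
- **Recovery:** I put the lip back on the wall, loosened the grip and tipped on to about 40 degrees by eye.
- **Force readings:** the wrist force was noisy by nearly 1 N, so I judged contact from averaged readings. The moment readings did not always agree with them.

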